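# Knife-edge balance check of loaded bar rotors

## Task

Three loaded bar rotors stand on the paper pad, and only one of them is loaded evenly. Try them across the knife edge of the balance stand: stand the two that tip in the steel tray, and leave the one that stays level resting freely on the knife edge. Keep the rotors upright, set them down gently without letting them drop, and do not disturb the other things on the bench.

Things in the scene. Friction and masses are not known exactly. Their poses are not given: they have to be found in the camera images.
- rotor_1: bar rotor, 155 mm long, 35 mm wide, 105 mm high, about 0.19 kg: two flat-bottomed aluminium buckets (32 mm diameter, 51 mm high) 60 mm either side of the middle, each with a red-capped tube up to 84 mm, joined by an arm 48 to 58 mm up. Origin: under the middle, level with the buckets' bottoms; x along the arm, y across it, z up. The three look alike; which one is loaded evenly varies
- rotor_2: another bar rotor, same look, size, origin and axes as rotor_1
- rotor_3: another bar rotor, same look, size, origin and axes as rotor_1
- rotor_1_grip (a point): the black square lifting handle in the middle of rotor_1, 20 x 20 mm, sides along the rotor's x and y, standing from 69 to 104 mm above the rotor's origin; this point is on its axis 88 mm up
- rotor_2_grip (a point): the same point of the handle of rotor_2
- rotor_3_grip (a point): the same point of the handle of rotor_3
- rotor_1_slot (a point): apex of the bearing slot under the handle of rotor_1, 60 mm above its origin: an inverted V open below, 28 mm wide along x at the mouth, 24 mm long along y. Lowered over the blade it centres itself from up to about 8 mm off
- rotor_2_slot (a point): the same point of the slot of rotor_2
- rotor_3_slot (a point): the same point of the slot of rotor_3
- stand: knife-edge balance stand, fixed: grey base 130 x 90 mm, 20 mm high (brass nuts to 28 mm), a column 14 x 36 mm in the middle and on it an upright steel blade, 34 mm long along the stand's y. Origin: under the middle of the base, on the bench. A rotor hangs across the blade with its arm along the stand's x, either way round
- knife (a point): middle of the blade's edge, where a slot's apex rests, 106 mm above the bench (rotor origin then 46 mm up); axes as the stand's. Rotors rock freely on it: released level, an even one stays level; an uneven one is past 6 degrees within 0.5 s, swings to about 18 and settles near 10 degrees, heavy end down, without falling off
- tray: shallow steel tray for the unevenly loaded rotors, fixed, 240 x 220 mm outside, walls 22 mm high and 3 mm thick, floor 3 mm above the bench. Origin: under its middle, on the bench; x along the 240 mm side. Two rotors fit side by side with their arms along the tray's y
- pad: white paper bench pad, fixed, 290 x 220 mm, 2 mm thick; at first the rotors stand on it side by side along its x, about 90 mm apart, arms roughly along its y; origin under its middle. Pad and tray may lie on either side of the stand
- timer: white timer, loose, 62 x 70 x 18 mm, origin under its middle; leave alone
- forceps: steel forceps, loose, lying flat, 145 mm long along x, 20 mm wide, 5 mm high, origin under the middle; leave alone
- bottle: square bottle of medium with a white cap, loose, 60 x 60 x 125 mm, origin under its middle; leave alone
- tip_box: green box of pipette tips, loose, 84 x 122 x 86 mm, origin under its middle; leave alone

How it is judged:
By the outcome, as a careful person would: the job done as asked, in the order asked, and still so for the second after the job is handed in, with the robot touching nothing.
It also fails if it takes over 72 s, if anything falls off the work surface, if the arm or the gripper's body presses on something with over 40 N, if the wrist force passes 120 N, or if a joint passes its speed limit or range.

## Robot

A 7-joint arm with a two-finger parallel gripper is mounted at the origin on the work surface. World frame = base frame: x ahead of the robot, y to its left, z up, the work surface at z = 0. Lengths are in mm, angles in rad, forces in N, time in s.
With the tool pointing down it reaches from about 400 to 900 mm from the base axis. Payload 5.5 kg.
Tool frame: the origin (TCP) lies at the very end of the fingers, on their centre line; the grasp point (between the pads) lies 19 mm behind it; z points along the fingers, y is the direction in which the jaws open and shut (so a half turn about z gives the same grasp; the last joint's range is limited). The gripper opens to 92 mm and grips with 3 to 60 N. Pads are 19 mm wide; open, the fingers measure 130 mm over their backs; the gripper's body (75 mm by 190 mm) begins 47 mm behind the grasp point.
Start: joints at [1.546, 0.501, -0.427, 1.55, 0.221, 1.138, -0.21], TCP at [184.532, -623.256, 226.729] pointing down, gripper open.
Joint ranges: [-2.88, 2.88], [-0.31, 2.03], [-1.54, 1.56], [0.2, 2.42], [-1.41, 4.55], [0.19, 2.02], [-2.57, 2.57]. Speed limits (rad/s): [2.57, 2.57, 3.14, 3.14, 3.14, 3.14, 3.14].

## Interface

Orientations are given as a rotation vector (axis times angle).
In Python, from cell import ctrl gives the robot as it stands.
- The arm moves only by the shell command python3 -m pendant 'ROWS' [FORCE]. ROWS is JSON, a list of rows, each a list of 7 numbers: the opening, from -1 (shut) to 1 (fully open), then the shift along the tool's x, y, z in m, then the turn, a rotation vector about the tool's x, y, z in degrees. A call has 1 to 8 rows; each row shifts and turns the pose as measured when the row begins, along the tool's axes as they then stand; what a row does not reach is not made up. A row lasts 1/12 s, in which the tool goes at most 41.7 mm and 7.16 degrees, less where a joint would pass 70% of its speed; a pose out of reach is approached as far as the arm can. A call is refused whole if a number of a shift passes 0.0417 or a number of a turn 7.16, either way. A call with a gripper value outside its range is refused whole. The fingers move at their own pace and stop on an object; FORCE is the grip in N (left out, the last holds). Time passes only in rows, so rows that do not move let the fingers close. It gives the time, the measured TCP pose, the force and the opening at its end, in the units of the state.
- ctrl.get_obs(): the state, without advancing time (a new reading comes with each control period).
- ctrl.camera(name): name is "side" or "top"; returns the picture (400x640x3 uint8, blue, green, red); there is no depth.
- ctrl.camera_params(name): a dict with "fovy" (degrees; the focal length in pixels is half the picture's height over the tangent of half this angle, whatever the lens; pixels are square), "cx", "cy" (the principal point, pixels), "origin" and "attitude" of the camera in the world. Camera axes: x right, y down, z forward; pixel columns grow to the right and rows downward; lengths in mm; the calibration is good to about 2 mm. A picture is of the moment at which its call begins. camera_params takes no time and is no camera call.
- ctrl.finish_job(): hands the job in, once; it reports no verdict.
The state is a dict: "clock": time; "qpos": joint angles; "joint_vel": joint speeds; "joint_torque": joint torques, N m; "position": TCP position; "orientation": TCP orientation; "ft_force": force on the tool from outside, world axes, zero at the start; "moment": the same for the moment, N m; "opening": opening from 0.0 (shut) to 1.0 (fully open).
Only numpy, scipy, OpenCV 4.12 (cv2) and the standard library are available. Lean on these libraries where they do the work, as an engineer would, in place of code of your own. Each camera call takes 0.05 s, during which the arm holds its last target.

## Working session

There is one attempt and no reset: what is moved stays moved. The work goes in short steps, Python scripts to look and compute and a shell command to move; the robot and the scene stay as the last step left them, time stands still between calls to the robot, and variables do not carry over. Pictures are saved under pics/ and viewed, and the job is handed in when it is done.

```bash
ls; mkdir -p pics; python3 - <<'E'
from cell import ctrl
import cv2
o=ctrl.get_obs();print(o)
for n in("top","side"):
    print(n,ctrl.camera_params(n)); cv2.imwrite(f"pics/{n}0.png",ctrl.camera(n))
E
```

```text
pics
{'clock': 0.0, 'qpos': array([ 1.54616873,  0.50184478, -0.42677604,  1.55144754,  0.22081053,
        1.13825863, -0.21028023]), 'joint_vel': array([-0.00094194, -0.00075286, -0.00148313,  0.00011772,  0.00063486,
        0.00142943,  0.00082843]), 'joint_torque': array([ 1.01492809e-03, -5.66596627e+01, -5.81587538e+00, -2.79111725e+01,
       -6.85365172e-02,  3.07671167e-02,  1.85730669e-04]), 'position': array([ 184.26899327, -622.61852767,  225.67994118]), 'orientation': array([-3.10723066e+00, -4.50389817e-01,  3.38208220e-04]), 'ft_force': array([-1.19161134, -0.14617783,  0.23190207]), 'moment': array([-0.01179664,  0.02139068, -0.01240973]), 'opening': 0.9970634462440995}
top {'fovy': 54.99577189793859, 'cx': 320.1081521703479, 'cy': 201.93742992537872, 'origin': array([381.44018412,   8.89713451, 944.08460108]), 'attitude': array([-2.03518157,  2.17891154, -0.24695765])}
side {'fovy': 53.61195033969308, 'cx': 317.2905625481176, 'cy': 196.9259946256906, 'origin': array([518.41248042, 663.24798053, 621.85400468]), 'attitude': array([-0.0800821 ,  2.81124766, -1.33937626])}
```

View pics/top0.png

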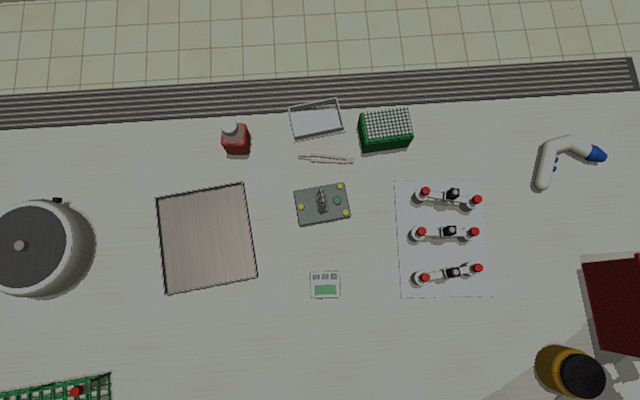

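View pics/side0.png

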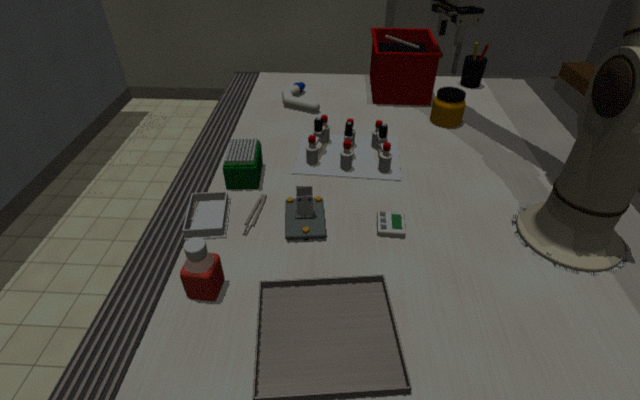

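```bash
cat > h.py <<'E'
import numpy as np,cv2
from scipy.spatial.transform import Rotation as R
from cell import ctrl
def cam(n):
    p=ctrl.camera_params(n);f=200/np.tan(np.radians(p["fovy"]/2))
    return f,p["cx"],p["cy"],np.array(p["origin"]),R.from_rotvec(p["attitude"]).as_matrix()
C={n:cam(n) for n in("top","side")}
def proj(n,P):
    f,cx,cy,o,A=C[n];q=(np.atleast_2d(P)-o)@A
    return np.c_[cx+f*q[:,0]/q[:,2],cy+f*q[:,1]/q[:,2]]
def ray(n,uv):
    f,cx,cy,o,A=C[n];d=A@np.array([(uv[0]-cx)/f,(uv[1]-cy)/f,1]);return o,d/np.linalg.norm(d)
def onz(n,uv,z):
    o,d=ray(n,uv);return o+d*(z-o[2])/d[2]
def tri(a,b):
    o1,d1=ray("top",a);o2,d2=ray("side",b)
    s=np.linalg.lstsq(np.c_[d1,-d2],o2-o1,rcond=None)[0]
    p,q=o1+s[0]*d1,o2+s[1]*d2;return (p+q)/2,np.linalg.norm(p-q)
def crop(img,x0,y0,w,h,s,out,g=2.0):
    c=img[y0:y0+h,x0:x0+w];c=cv2.resize(c,None,fx=s,fy=s,interpolation=cv2.INTER_CUBIC)
    c=(255*(c/255.)**(1/g)).astype(np.uint8)
    cv2.imwrite(out,c)
E
python3 - <<'E'
from h import *
t=cv2.imread("pics/top0.png");s=cv2.imread("pics/side0.png")
crop(t,390,175,110,130,4.6,"pics/t_pad.png",1.4)
crop(t,285,170,80,135,4.4,"pics/t_stand.png",1.4)
crop(s,290,105,120,80,6,"pics/s_pad.png",1.4)
crop(s,250,170,160,90,5,"pics/s_stand.png",1.4)
for n,i in(("top",t),("side",s)):
    hsv=cv2.cvtColor(i,cv2.COLOR_BGR2HSV)
    m=(((hsv[...,0]<8)|(hsv[...,0]>172))&(hsv[...,1]>140)&(hsv[...,2]>70)).astype(np.uint8)
    k,l,st,ce=cv2.connectedComponentsWithStats(m)
    for j in range(1,k):
        if 8<st[j,4]<400: print(n,st[j,4],ce[j].round(1))
E
```

```text
top 121 [236.8 139. ]
top 48 [425.4 190.2]
top 49 [477.2 198.4]
top 51 [421.5 230.7]
top 50 [474.6 231. ]
top 19 [638.5 256.8]
top 53 [477.9 267.4]
top 53 [425.1 277.2]
top 71 [ 74.1 391.5]
side 114 [378.4  36. ]
side 89 [425.2  33.2]
side 21 [393.2  52.5]
side 10 [417.5  53.2]
side 14 [323.9 116.1]
side 15 [349.7 119.9]
side 12 [378.9 121.5]
side 17 [311.6 136.2]
side 23 [347.1 141.4]
side 19 [386.5 143.7]
side 32 [215.2 257.2]
side 162 [196.7 273.3]
```

View pics/t_pad.png

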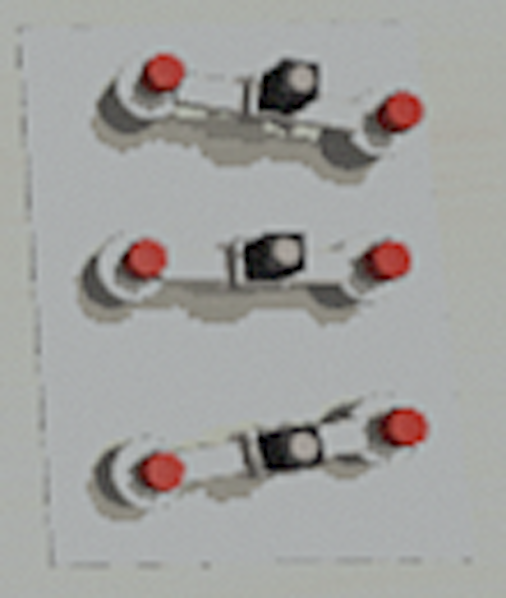

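View pics/t_stand.png

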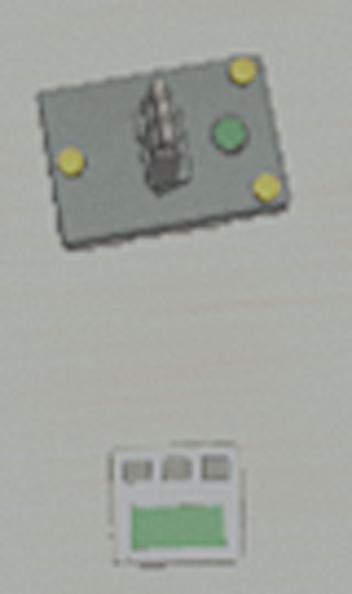

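View pics/s_pad.png

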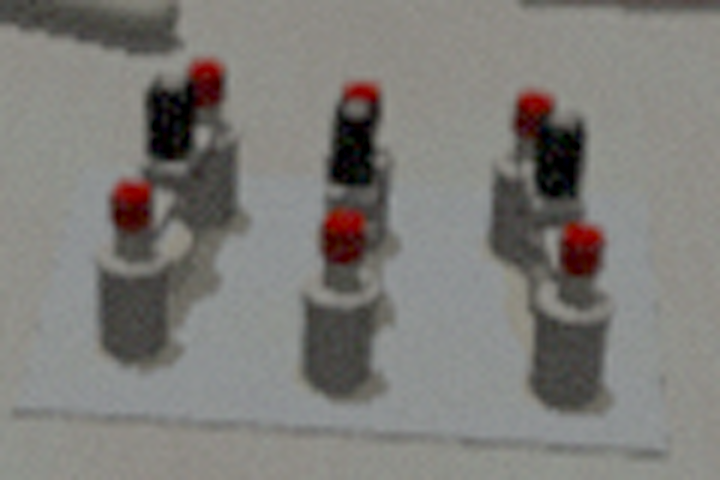

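View pics/s_stand.png

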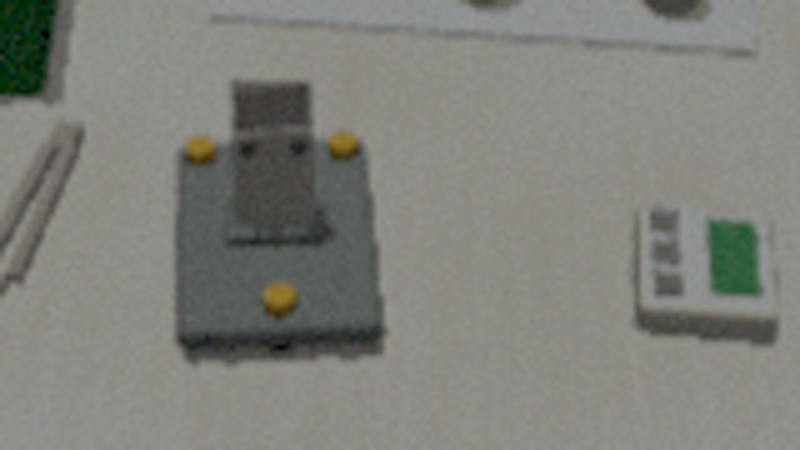

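```bash
python3 - <<'E'
from h import *
t=cv2.imread("pics/top0.png");s=cv2.imread("pics/side0.png")
crop(t,150,175,115,125,5,"pics/t_tray.png",1.4)
rot={'A':([(425.4,190.2),(477.2,198.4)],[(311.6,136.2),(323.9,116.1)]),
'B':([(421.5,230.7),(474.6,231.)],[(347.1,141.4),(349.7,119.9)]),
'C':([(425.1,277.2),(477.9,267.4)],[(386.5,143.7),(378.9,121.5)])}
for k,(a,b) in rot.items():
    P=[tri(x,y) for x,y in zip(a,b)]
    p,q=P[0][0],P[1][0];d=q-p
    print(k,p.round(1),q.round(1),"gap",P[0][1].round(1),P[1][1].round(1),"mid",((p+q)/2).round(1),"len",np.linalg.norm(d).round(1),"yaw",np.degrees(np.arctan2(d[1],d[0])).round(1))
# stand fit
tc=np.array([(38,92),(262,57),(288,205),(66,240)])/4.4+[285,170]
sc=np.array([(365,145),(180,150),(180,333),(382,328)])/5+[250,170]
print("base top z20 top",[onz("top",u,20).round(1) for u in tc]);print("side",[onz("side",u,20).round(1) for u in sc])
e=[(297,186.4),(312.2,186.6)];print("edge z106 side",[onz("side",u,106).round(1) for u in e])
u=(320.9,187.7);print("edge far end top",onz("top",u,106).round(1))
E
```

```text
A [ 587.2 -251.6   85.2] [ 559.8 -368.5   84.2] gap 0.7 0.5 mid [ 573.5 -310.    84.7] len 120.0 yaw -103.2
B [ 493.6 -230.6   85.1] [ 485.5 -351.    83.4] gap 0.2 0.9 mid [ 489.5 -290.8   84.3] len 120.6 yaw -93.8
C [ 391.4 -225.8   84.4] [ 403.9 -345.2   84. ] gap 1.1 0.1 mid [ 397.7 -285.5   84.2] len 120.1 yaw -84.0
base top z20 top [array([622.7,  55.4,  20. ]), array([634.6, -72.3,  20. ]), array([548.6, -79.7,  20. ]), array([537.3,  44.5,  20. ])]
side [array([548.3, -70.3,  20. ]), array([636.5, -61.6,  20. ]), array([621.7,  61.4,  20. ]), array([535.2,  53.5,  20. ])]
edge z106 side [array([601.5,  -4.9, 106. ]), array([569.,  -6., 106.])]
edge far end top [603.6 -10.6 106. ]
```

View pics/t_tray.png

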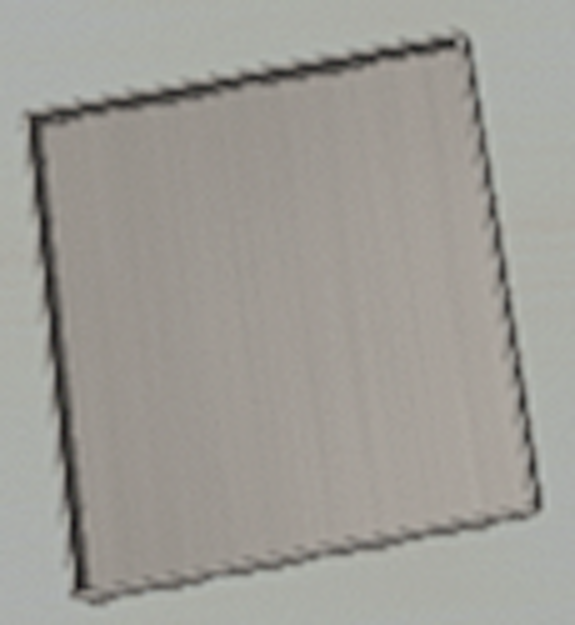

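```bash
python3 - <<'E'
from h import *
t=cv2.imread("pics/top0.png");s=cv2.imread("pics/side0.png")
for n,i,(x0,y0,x1,y1) in(("top",t,(285,170,360,235)),("side",s,(270,180,340,245))):
    hsv=cv2.cvtColor(i,cv2.COLOR_BGR2HSV)
    m=((hsv[...,0]>15)&(hsv[...,0]<35)&(hsv[...,1]>110)).astype(np.uint8)
    M=np.zeros_like(m);M[y0:y1,x0:x1]=m[y0:y1,x0:x1]
    k,l,st,ce=cv2.connectedComponentsWithStats(M)
    for j in range(1,k):
        if st[j,4]>4: print(n,st[j,4],ce[j].round(1),onz(n,ce[j],28).round(1))
    b=i[y0:y1,x0:x1].astype(int)
crop(t,288,175,68,58,11,"pics/t_b.png",1.6);crop(s,278,178,56,66,9,"pics/s_b.png",1.6)
E
```

```text
top 29 [339.6 185.6] [626.5 -58.8  28. ]
top 28 [300.6 206.4] [580.7  40.1  28. ]
top 25 [345.  212.4] [558.4 -66.5  28. ]
side 26 [289.5 199.7] [626.9 -53.6  28. ]
side 25 [318.1 198.7] [559.5 -61.   28. ]
side 38 [305.4 229.3] [581.1  44.7  28. ]
```

View pics/t_b.png

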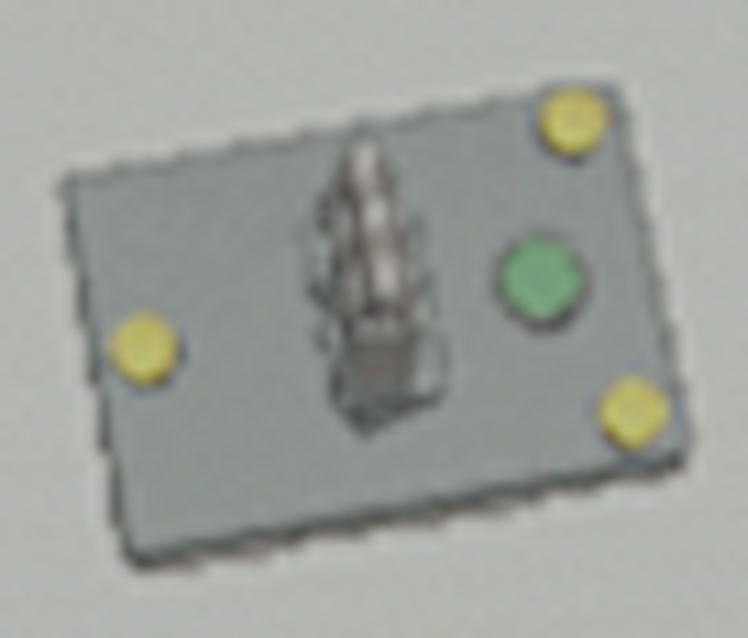

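View pics/s_b.png

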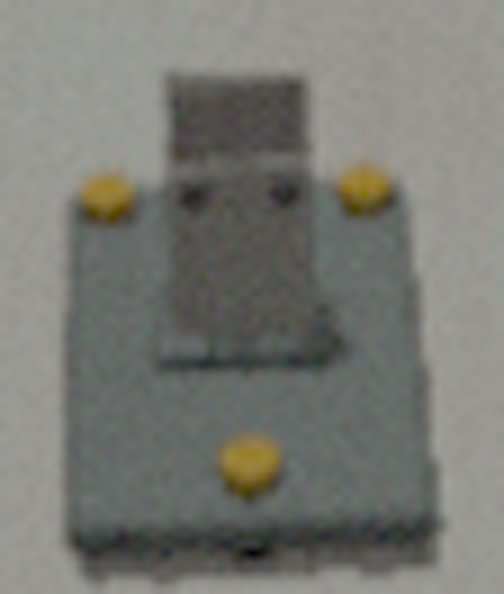

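```bash
python3 - <<'E'
from h import *
tc=np.array([(30,117),(467,38),(540,512),(78,598)])/5+[150,175]
P=[onz("top",u,22) for u in tc];print([p.round(1) for p in P],"c",np.mean(P,0).round(1))
for a,b in((0,1),(3,2),(0,3),(1,2)):
    d=P[b]-P[a];print(a,b,np.linalg.norm(d).round(1),np.degrees(np.arctan2(d[1],d[0])).round(1))
o=ctrl.get_obs();M=R.from_rotvec(o['orientation']).as_matrix();print(M.round(3))
K=np.array([586.6,-12,106]);print("knife proj",proj("top",K),proj("side",K), "blade ends", proj("top",[K+[17*.993,17*.113,0],K-[17*.993,17*.113,0]]).round(1),proj("side",[K+[17*.993,17*.113,0],K-[17*.993,17*.113,0]]).round(1))
for n,a,b in(("n1",(339.6,185.6),(289.5,199.7)),("n2",(345,212.4),(318.1,198.7)),("n3",(300.6,206.4),(305.4,229.3)),("farend",(320.9,187.9),(297,186.4))):print(n,tri(a,b))
E
```

```text
[array([626.1, 394.5,  22. ]), array([652. , 178.9,  22. ]), array([418. , 150.2,  22. ]), array([393.3, 366.3,  22. ])] c [522.3 272.5  22. ]
0 1 217.1 -83.2
3 2 217.4 -83.5
0 3 234.5 -173.1
1 2 235.8 -173.0
[[ 0.959  0.284 -0.   ]
 [ 0.284 -0.959  0.002]
 [ 0.    -0.002 -1.   ]]
knife proj [[322.03275702 194.94962606]] [[304.23991574 184.61470766]] blade ends [[320.7 187.8]
 [323.4 202.2]] [[296.3 184.9]
 [312.1 184.3]]
n1 (array([627.66838149, -59.21320356,  23.32199191]), np.float64(0.09401728169293354))
n2 (array([559.60839916, -67.04283665,  22.98360448]), np.float64(0.5627498578804023))
n3 (array([581.53186161,  40.33348303,  23.65041082]), np.float64(0.049845272460217964))
farend (array([603.18669955, -10.603615  , 101.87341731]), np.float64(1.9547972838701042))
```

```bash
cat >> h.py <<'E'
def plan(target,yaw=None,n=None,tilt0=True,vmax=38,wmax=6.8):
    """rows (tool shift m, tool turn deg) toward target TCP (mm) with tool vertical, tool x at yaw deg"""
    o=ctrl.get_obs();p=np.array(o['position']);A=R.from_rotvec(o['orientation'])
    if yaw is None:
        x=A.as_matrix()[:,0];yaw=np.degrees(np.arctan2(x[1],x[0]))
    B=R.from_matrix(np.c_[[np.cos(np.radians(yaw)),np.sin(np.radians(yaw)),0],[np.sin(np.radians(yaw)),-np.cos(np.radians(yaw)),0],[0,0,-1]])
    d=np.array(target)-p;w=np.degrees((A.inv()*B).as_rotvec())
    n=n or int(np.ceil(max(np.linalg.norm(d)/vmax,np.linalg.norm(w)/wmax)))
    print("n",n,"d",d.round(1),"w",w.round(1))
    for k in range(n):
        Ak=A*R.from_rotvec(np.radians(w)*k/n)
        print((Ak.inv().apply(d/n)/1000).round(4).tolist(),(w/n).round(2).tolist())
def st():
    o=ctrl.get_obs();M=R.from_rotvec(o['orientation']).as_matrix()
    print("t",round(o['clock'],2),"p",np.round(o['position'],1),"yaw",np.degrees(np.arctan2(M[1,0],M[0,0])).round(1),"z",M[:,2].round(3),"F",np.round(o['ft_force'],1),"op",round(o['opening'],3),"q",np.round(o['qpos'],2))
E
python3 - <<'E'
from h import *
print("redbox side base pts",[onz("side",u,0).round(0) for u in((380,97),(433,104))],"top-left edge at z=150",[onz("top",u,150).round(0) for u in((583,256),(598,350),(536,350))])
print([onz("side",u,170).round(0) for u in((374,50),(436,52))])
plan([300,-470,260],76.8)
E
```

```text
redbox side base pts [array([ 371., -688.,    0.]), array([ 189., -641.,    0.])] top-left edge at z=150 [array([ 410., -538.,  150.]), array([ 228., -527.,  150.]), array([ 237., -406.,  150.])]
[array([ 407., -681.,  170.]), array([ 204., -672.,  170.])]
n 9 d [115.7 152.7  34.2] w [ -0.1  -0.1 -60.3]
[0.0171, -0.0126, -0.0038] [-0.01, -0.01, -6.7]
[0.0185, -0.0105, -0.0038] [-0.01, -0.01, -6.7]
[0.0196, -0.0083, -0.0038] [-0.01, -0.01, -6.7]
[0.0204, -0.006, -0.0038] [-0.01, -0.01, -6.7]
[0.021, -0.0035, -0.0038] [-0.01, -0.01, -6.7]
[0.0213, -0.0011, -0.0038] [-0.01, -0.01, -6.7]
[0.0212, 0.0014, -0.0038] [-0.01, -0.01, -6.7]
[0.0209, 0.0039, -0.0038] [-0.01, -0.01, -6.7]
[0.0203, 0.0063, -0.0038] [-0.01, -0.01, -6.7]
```

```bash
python3 -m pendant '[[0.1,0.010,-0.015,-0.015,0,0,0],[0.1,0.0171,-0.0126,-0.006,0,0,-6.7],[0.1,0.0185,-0.0105,-0.004,0,0,-6.7],[0.1,0.0196,-0.0083,-0.004,0,0,-6.7],[0.1,0.0204,-0.006,-0.004,0,0,-6.7],[0.1,0.021,-0.0035,0,0,0,-6.7],[0.1,0.0213,-0.001,0,0,0,-6.7],[0.1,0.0212,0.0014,0,0,0,-6.7]]' 30; python3 -c "
from h import *
st();plan([573.5,-310,160],76.8)"
```

```text
clock: 0.77
position: [274.7, -482.7, 254.9]
orientation: [-2.645, -1.676, 0.002]
ft_force: [-0.2, 0.1, 0.9]
opening: 0.553
t 0.77 p [ 274.7 -482.7  254.9] yaw 64.7 z [-0.007  0.008 -1.   ] F [-0.2  0.1  0.9] op 0.553 q [ 1.54  0.35 -0.67  1.75  0.23  1.14  0.36]
n 10 d [298.8 172.7 -94.9] w [ -0.5  -0.3 -12.1]
[0.0283, 0.0197, 0.0094] [-0.05, -0.03, -1.21]
[0.0279, 0.0203, 0.0094] [-0.05, -0.03, -1.21]
[0.0275, 0.0209, 0.0094] [-0.05, -0.03, -1.21]
[0.027, 0.0215, 0.0094] [-0.05, -0.03, -1.21]
[0.0266, 0.022, 0.0094] [-0.05, -0.03, -1.21]
[0.0261, 0.0226, 0.0095] [-0.05, -0.03, -1.21]
[0.0257, 0.0231, 0.0095] [-0.05, -0.03, -1.21]
[0.0252, 0.0236, 0.0095] [-0.05, -0.03, -1.21]
[0.0247, 0.0241, 0.0095] [-0.05, -0.03, -1.21]
[0.0242, 0.0246, 0.0095] [-0.05, -0.03, -1.21]
```

```bash
python3 -m pendant '[[0.1,0.0283,0.0197,0.005,0,0,-1.2],[0.1,0.028,0.0203,0.0095,0,0,-1.2],[0.1,0.0275,0.021,0.0095,0,0,-1.2],[0.1,0.027,0.0215,0.0095,0,0,-1.2],[0.1,0.0265,0.022,0.0095,0,0,-1.2],[0.1,0.026,0.0225,0.0095,0,0,-1.2],[0.1,0.0256,0.0231,0.0095,0,0,-1.2],[0.1,0.025,0.0236,0.0095,0,0,-1.2]]'; python3 -c "
from h import *
st();plan([573.5,-310,160],76.8)"
```

```text
clock: 1.43
position: [514.9, -340.5, 178.9]
orientation: [-2.493, -1.894, 0.011]
ft_force: [0.7, -0.5, -0.5]
opening: 0.551
t 1.43 p [ 514.9 -340.5  178.9] yaw 74.5 z [-0.012  0.004 -1.   ] F [ 0.7 -0.5 -0.5] op 0.551 q [ 1.05  0.56 -0.71  1.66  0.41  1.08 -0.05]
n 2 d [ 58.6  30.5 -18.9] w [-0.7 -0.1 -2.3]
[0.0225, 0.0243, 0.0091] [-0.36, -0.04, -1.16]
[0.022, 0.0246, 0.0093] [-0.36, -0.04, -1.16]
```

```bash
python3 -m pendant '[[0.1,0.0225,0.0243,0.0091,-0.4,0,-1.2],[0.1,0.022,0.0246,0.0093,-0.3,0,-1.1],[0.1,0,0,0.015,0,0,0],[0.1,0,0,0.015,0,0,0]]'; python3 -c "
from h import *
st();plan([573.5,-310,76],76.8)
for n in ('top','side'):
  i=ctrl.camera(n);cv2.imwrite('pics/g1%s.png'%n,i)
  if n=='top': crop(i,390,165,120,100,6,'pics/g1t.png',1.4)
  else: crop(i,280,70,120,100,6,'pics/g1s.png',1.4)
"
```

```text
clock: 1.77
position: [584.0, -298.3, 127.2]
orientation: [-2.447, -1.967, -0.013]
ft_force: [-0.6, -0.6, -0.2]
opening: 0.55
t 1.77 p [ 584.  -298.3  127.2] yaw 77.6 z [ 0.005  0.007 -1.   ] F [-0.6 -0.6 -0.2] op 0.55 q [ 0.91  0.68 -0.69  1.61  0.48  1.02 -0.14]
n 2 d [-10.5 -11.7 -51.2] w [ 0.2 -0.5  0.8]
[-0.007, -0.0039, 0.0255] [0.1, -0.23, 0.4]
[-0.007, -0.0039, 0.0256] [0.1, -0.23, 0.4]
```

View pics/g1t.png

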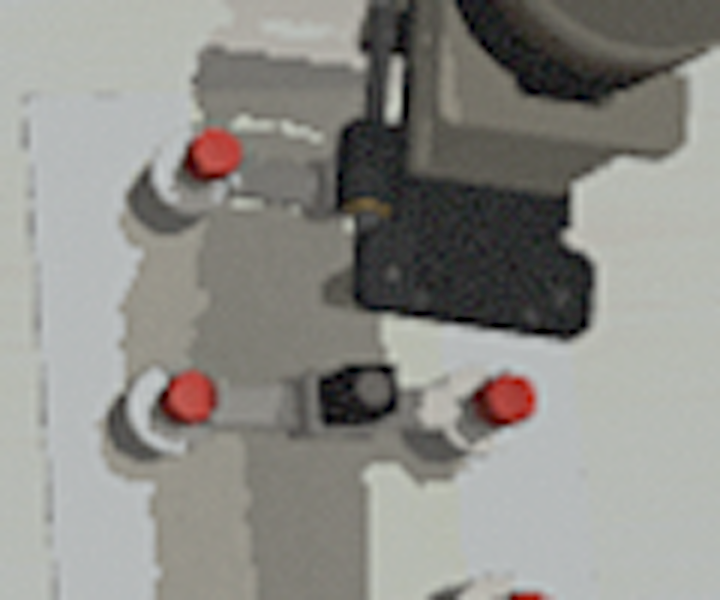

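View pics/g1s.png

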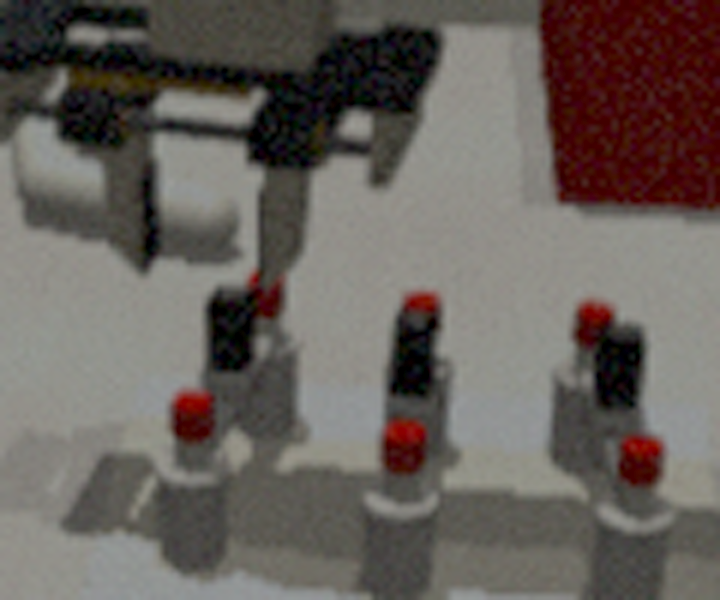

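```bash
python3 -m pendant '[[0.1,-0.007,-0.004,0.005,0.1,-0.2,0.4],[0.1,-0.007,-0.004,0.005,0,0,0],[0.1,0,0,0,0,0,0]]'; python3 -c "
from h import *
st();plan([573.5,-310,76],76.8)
i=ctrl.camera('side');crop(i,280,70,120,100,6,'pics/g2s.png',1.4)
"
```

```text
clock: 2.12
position: [568.6, -311.6, 114.9]
orientation: [-2.452, -1.954, -0.002]
ft_force: [-1.3, -1.5, -0.7]
opening: 0.55
t 2.12 p [ 568.6 -311.6  114.9] yaw 77.1 z [-0.003  0.006 -1.   ] F [-1.3 -1.5 -0.7] op 0.55 q [ 0.93  0.69 -0.67  1.63  0.48  1.   -0.13]
n 2 d [  4.9   1.6 -38.9] w [-0.2 -0.3  0.3]
[0.0012, 0.0023, 0.0194] [-0.12, -0.14, 0.15]
[0.0013, 0.0023, 0.0194] [-0.12, -0.14, 0.15]
```

View pics/g2s.png

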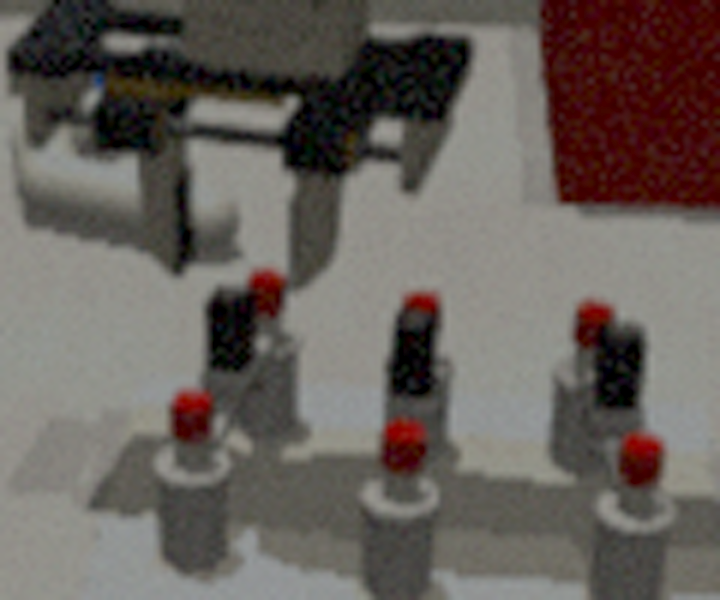

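```bash
python3 -m pendant '[[0.1,0.001,0.002,0.010,0,0,0],[0.1,0.001,0.002,0.012,0,0,0],[0.1,0,0,0.010,0,0,0],[0.1,0,0,0.003,0,0,0],[0.1,0,0,0,0,0,0]]'; python3 -c "
from h import *
st();plan([573.5,-310,76],76.8)
"
```

```text
clock: 2.58
position: [573.5, -313.4, 79.2]
orientation: [-2.461, -1.95, -0.004]
ft_force: [-0.1, -0.0, 0.9]
opening: 0.548
t 2.58 p [ 573.5 -313.4   79.2] yaw 76.8 z [ 0.001  0.003 -1.   ] F [-0.1 -0.   0.9] op 0.548 q [ 0.91  0.73 -0.65  1.64  0.52  0.95 -0.15]
n 1 d [-0.   3.4 -3.2] w [ 0.  -0.2  0. ]
[0.0033, -0.0008, 0.0032] [0.01, -0.17, 0.0]
```

```bash
python3 -m pendant '[[0.1,0.003,-0.001,0.003,0,0,0],[-1,0,0,0,0,0,0],[-1,0,0,0,0,0,0],[-1,0,0,0,0,0,0],[-1,0,0,0,0,0,0],[-1,0,0,0,0,0,0]]' 20; python3 -c "
from h import *
st()
i=ctrl.camera('side');crop(i,280,70,120,100,6,'pics/g3s.png',1.4)
"
```

```text
clock: 3.08
position: [573.8, -308.6, 75.8]
orientation: [-2.458, -1.952, -0.005]
ft_force: [-0.9, -0.0, -0.1]
opening: 0.237
t 3.08 p [ 573.8 -308.6   75.8] yaw 76.9 z [ 0.001  0.004 -1.   ] F [-0.9 -0.  -0.1] op 0.237 q [ 0.9   0.73 -0.65  1.65  0.52  0.94 -0.16]
```

View pics/g3s.png

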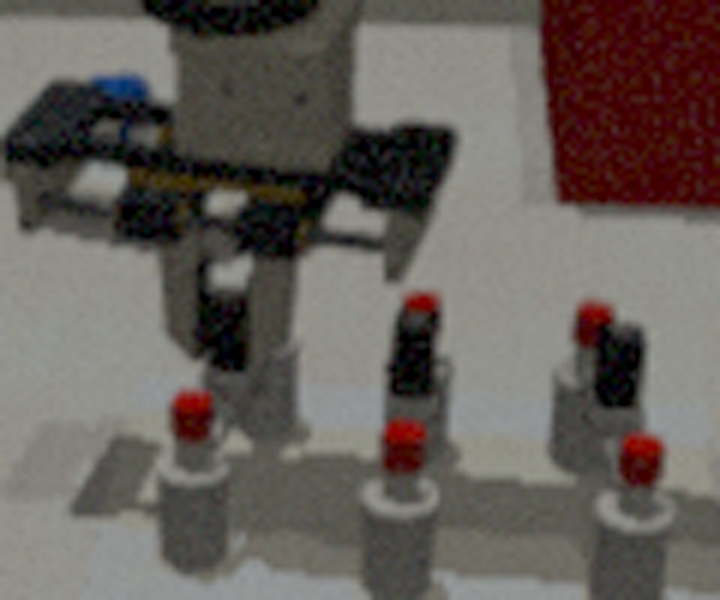

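```bash
python3 -m pendant '[[-1,0,0,-0.004,0,0,0],[-1,0,0,-0.015,0,0,0],[-1,0,0,-0.025,0,0,0],[-1,0,0,-0.025,0,0,0],[-1,0,0,-0.025,0,0,0],[-1,0,0,-0.025,0,0,0],[-1,0,0,-0.01,0,0,0]]'; python3 -c "
from h import *
st();plan([586.6,-12,215],96.5)
"
```

```text
clock: 3.72
position: [570.3, -307.6, 210.3]
orientation: [-2.451, -1.948, 0.0]
ft_force: [1.4, 0.1, -0.5]
opening: 0.219
t 3.72 p [ 570.3 -307.6  210.3] yaw 77.0 z [-0.007  0.009 -1.   ] F [ 1.4  0.1 -0.5] op 0.219 q [ 0.96  0.59 -0.73  1.55  0.41  1.17 -0.08]
n 8 d [ 16.3 295.6   4.7] w [ -0.4  -0.5 -19.5]
[0.0365, -0.0064, -0.0003] [-0.05, -0.06, -2.44]
[0.0367, -0.0048, -0.0003] [-0.05, -0.06, -2.44]
[0.0369, -0.0032, -0.0004] [-0.05, -0.06, -2.44]
[0.037, -0.0016, -0.0004] [-0.05, -0.06, -2.44]
[0.037, -0.0001, -0.0005] [-0.05, -0.06, -2.44]
[0.037, 0.0015, -0.0005] [-0.05, -0.06, -2.44]
[0.0369, 0.0031, -0.0005] [-0.05, -0.06, -2.44]
[0.0367, 0.0046, -0.0006] [-0.05, -0.06, -2.44]
```

```bash
python3 -m pendant '[[-1,0.018,-0.003,-0.002,0,0,-1.5],[-1,0.0365,-0.0064,-0.001,0,0,-2.4],[-1,0.0367,-0.005,0,0,0,-2.4],[-1,0.037,-0.003,0,0,0,-2.4],[-1,0.037,-0.0016,0,0,0,-2.4],[-1,0.037,0,0,0,0,-2.4],[-1,0.037,0.0015,0,0,0,-2.4],[-1,0.022,0.002,0,0,0,-1.5]]'; python3 -c "
from h import *
st();plan([586.6,-12,205],96.5)
"
```

```text
clock: 4.38
position: [577.4, -43.2, 217.4]
orientation: [-2.133, -2.304, 0.004]
ft_force: [-1.1, 1.1, -3.0]
opening: 0.218
t 4.38 p [577.4 -43.2 217.4] yaw 94.4 z [-0.003 -0.001 -1.   ] F [-1.1  1.1 -3. ] op 0.218 q [ 0.69  0.49 -0.87  1.73  0.41  1.12 -0.24]
n 1 d [  9.2  31.2 -12.4] w [-0.2  0.  -2.1]
[0.0304, 0.0116, 0.0124] [-0.16, 0.03, -2.08]
```

```bash
python3 -m pendant '[[-1,0.010,0.005,0,0,0,-1],[-1,0.010,0.004,0.003,0,0,-1],[-1,0.003,0.001,0.003,0,0,0],[-1,0,0,0,0,0,0]]'; python3 -c "
from h import *
st();plan([586.6,-12,130],96.5)
for n in ('top','side'):
  i=ctrl.camera(n);cv2.imwrite('pics/k1%s.png'%n,i)
  if n=='top': crop(i,260,130,120,100,6,'pics/k1t.png',1.4)
  else: crop(i,240,80,140,170,3.5,'pics/k1s.png',1.4)
"
```

```text
clock: 4.72
position: [584.0, -10.1, 210.7]
orientation: [-2.073, -2.356, 0.003]
ft_force: [0.4, -0.0, -1.4]
opening: 0.215
t 4.72 p [584.  -10.1 210.7] yaw 97.3 z [-0.004  0.001 -1.   ] F [ 0.4 -0.  -1.4] op 0.215 q [ 0.63  0.51 -0.88  1.72  0.43  1.12 -0.26]
n 3 d [  2.6  -1.9 -80.7] w [-0.2 -0.1  0.8]
[-0.0008, 0.0009, 0.0269] [-0.07, -0.02, 0.27]
[-0.0008, 0.0008, 0.0269] [-0.07, -0.02, 0.27]
[-0.0007, 0.0008, 0.0269] [-0.07, -0.02, 0.27]
```

View pics/k1t.png

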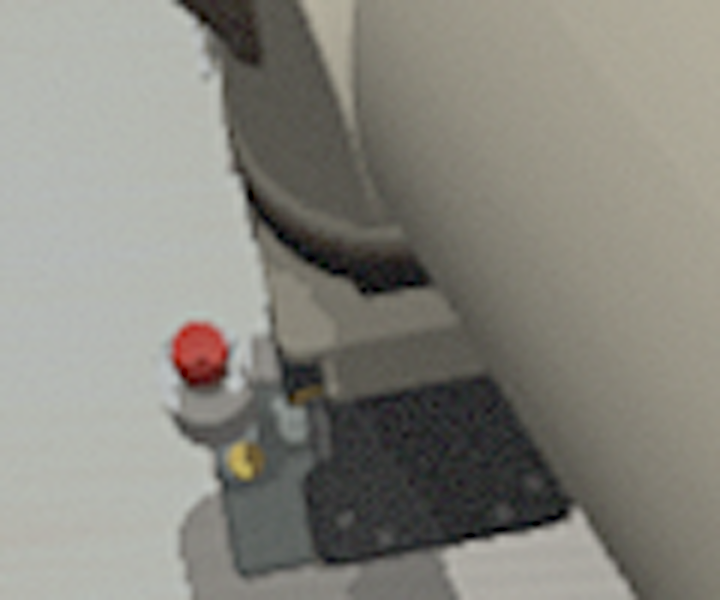

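View pics/k1s.png

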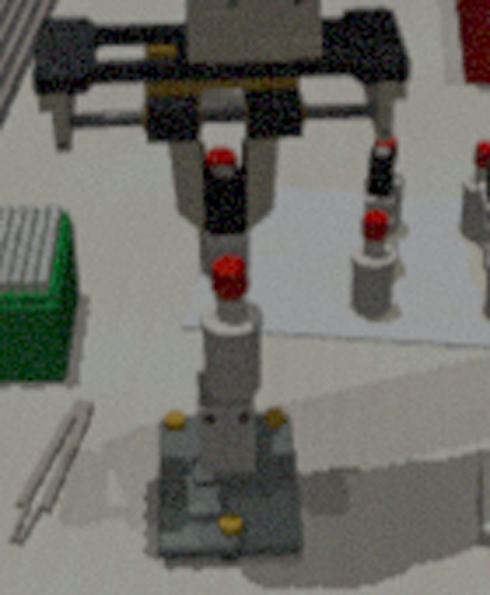

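```bash
python3 -c "
from h import *
for n in('top','side'):
    i=cv2.imread('pics/k1%s.png'%n);hsv=cv2.cvtColor(i,cv2.COLOR_BGR2HSV)
    m=(((hsv[...,0]<8)|(hsv[...,0]>172))&(hsv[...,1]>140)&(hsv[...,2]>60)).astype(np.uint8)
    k,l,s,c=cv2.connectedComponentsWithStats(m)
    print(n,[(s[j,4],c[j].round(1)) for j in range(1,k) if 8<s[j,4]<300 and 250<c[j][0]<340])
p=tri((293.3,188.7),(305.1,158.6));print(p)
a=np.radians(97.3);print('expect',np.array([584,-10.1,210.7-73.8+83])+60*np.array([np.cos(a),np.sin(a),0]))
"
```

```text
top [(np.int32(65), array([292.8, 188.1]))]
side [(np.int32(29), array([302.4, 123.8])), (np.int32(48), array([304.5, 155.3]))]
(array([577.48904824,  46.20473487, 211.55999135]), np.float64(0.4863040652153344))
expect [576.37612348  49.41366656 219.9       ]
```

```bash
python3 -c "
from h import *
p=tri((292.8,188.1),(304.5,155.3));print(p)"
python3 -m pendant '[[-1,-0.001,0.001,0.015,0,0,0.4],[-1,-0.001,0.001,0.025,0,0,0.3],[-1,0,0,0.022,0,0,0],[-1,0,0,0.008,0,0,0],[-1,0,0,0.002,0,0,0],[-1,0,0,0,0,0,0]]'; python3 -c "
from h import *
st();plan([586.6,-11,122],96.5)"
```

```text
(array([577.6312928 ,  46.69174713, 218.91398887]), np.float64(2.1007362579077364))
clock: 5.32
position: [587.0, -25.3, 132.3]
orientation: [-2.114, -2.323, 0.01]
ft_force: [0.3, -0.4, -0.7]
opening: 0.219
t 5.32 p [587.  -25.3 132.3] yaw 95.4 z [-0.004 -0.004 -1.   ] F [ 0.3 -0.4 -0.7] op 0.219 q [ 0.59  0.6  -0.8   1.78  0.52  0.99 -0.33]
n 1 d [ -0.4  14.3 -10.3] w [-0.3  0.2 -1.1]
[0.0143, 0.001, 0.0102] [-0.28, 0.21, -1.1]
```

```bash
python3 -m pendant '[[-1,0.002,0,-0.008,0,0,0],[-1,0.007,0,0,0,0,-0.6],[-1,0.004,0,0,0,0,-0.5],[-1,0,0,0,0,0,0]]'; python3 -c "
from h import *
st();plan([586.6,-11,122],96.5)"
```

```text
clock: 5.65
position: [587.4, -12.3, 143.5]
orientation: [2.092, 2.341, -0.006]
ft_force: [0.2, -0.5, -1.2]
opening: 0.214
t 5.65 p [587.4 -12.3 143.5] yaw 96.4 z [-0.001 -0.004 -1.   ] F [ 0.2 -0.5 -1.2] op 0.214 q [ 0.58  0.59 -0.82  1.78  0.51  1.   -0.33]
n 1 d [ -0.8   1.3 -21.5] w [-0.1  0.2 -0.1]
[0.0015, -0.0006, 0.0215] [-0.09, 0.23, -0.07]
```

```bash
python3 -m pendant '[[-1,0.001,0,0.006,0,0,0],[-1,0.001,0,0.007,0,0,0],[-1,0,0,0.004,0,0,0],[-1,0,0,0.001,0,0,0],[-1,0,0,0,0,0,0]]'; python3 -c "
from h import *
st();plan([586.6,-11,120],96.5)"
```

```text
clock: 6.07
position: [588.3, -8.7, 125.7]
orientation: [2.087, 2.341, -0.003]
ft_force: [0.1, 0.7, -2.3]
opening: 0.213
t 6.07 p [588.3  -8.7 125.7] yaw 96.6 z [ 0.003 -0.005 -1.   ] F [ 0.1  0.7 -2.3] op 0.213 q [ 0.56  0.61 -0.8   1.79  0.53  0.97 -0.35]
n 1 d [-1.7 -2.3 -5.7] w [0.1 0.3 0.1]
[-0.0021, -0.002, 0.0057] [0.13, 0.29, 0.08]
```

```bash
python3 -m pendant '[[-1,-0.0005,-0.001,0.002,0,0,0],[-1,-0.0005,-0.001,0.001,0,0,0],[-1,0,0,0,0,0,0]]'; python3 -c "
from h import *
st()"; python3 -m pendant '[[-1,0,0,0.001,0,0,0],[-1,0,0,0,0,0,0]]'; python3 -c "
from h import *
st();i=ctrl.camera('side');crop(i,240,80,140,170,3.5,'pics/k2s.png',1.4)"
```

```text
clock: 6.32
position: [585.9, -10.2, 121.7]
orientation: [2.088, 2.342, -0.004]
ft_force: [0.6, 0.1, -1.7]
opening: 0.216
t 6.32 p [585.9 -10.2 121.7] yaw 96.6 z [ 0.002 -0.005 -1.   ] F [ 0.6  0.1 -1.7] op 0.216 q [ 0.57  0.61 -0.8   1.8   0.53  0.96 -0.35]
clock: 6.48
position: [585.9, -10.4, 120.7]
orientation: [2.088, 2.341, -0.004]
ft_force: [0.1, 0.0, -1.4]
opening: 0.215
t 6.48 p [585.9 -10.4 120.7] yaw 96.5 z [ 0.002 -0.005 -1.   ] F [ 0.1  0.  -1.4] op 0.215 q [ 0.57  0.61 -0.8   1.8   0.54  0.96 -0.35]
```

View pics/k2s.png

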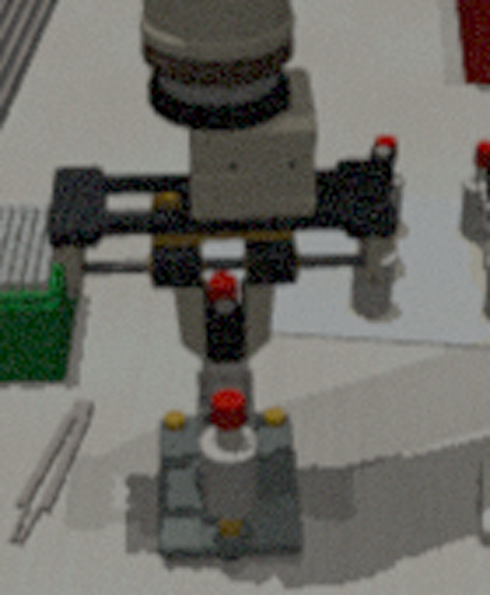

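```bash
for k in 1 2; do python3 -m pendant '[[-1,0,0,0.0008,0,0,0],[-1,0,0,0,0,0,0]]' | tr '\n' ' '; echo; done
```

```text
clock: 6.7 position: [586.4, -10.1, 120.5] orientation: [2.088, 2.341, -0.002] ft_force: [-0.3, -0.1, -1.7] opening: 0.219 
clock: 6.87 position: [586.8, -9.7, 120.1] orientation: [2.087, 2.341, -0.001] ft_force: [-0.4, 0.1, -2.4] opening: 0.222
```

```bash
python3 -m pendant '[[-1,0,-0.0005,0.0012,0,0,0],[-1,0,0,0,0,0,0]]' | tr '\n' ' '; echo;  python3 -m pendant '[[-1,0,0,0.0012,0,0,0],[-1,0,0,0,0,0,0]]' | tr '\n' ' '
```

```text
clock: 7.03 position: [586.9, -9.0, 119.5] orientation: [2.086, 2.341, 0.001] ft_force: [-0.3, 1.1, -1.7] opening: 0.215 
clock: 7.2 position: [587.2, -8.8, 119.3] orientation: [2.085, 2.34, 0.001] ft_force: [-0.8, 1.1, -2.1] opening: 0.218
```

```bash
for k in 1 2; do python3 -m pendant '[[-1,0,0,0.0015,0,0,0],[-1,0,0,0,0,0,0]]' | tr '\n' ' ';echo; done; python3 -c "
from h import *
st();i=ctrl.camera('side');cv2.imwrite('pics/k3side.png',i);crop(i,270,130,70,120,5,'pics/k3s.png',1.6)"
```

```text
clock: 7.37 position: [587.6, -8.7, 119.4] orientation: [2.084, 2.34, 0.001] ft_force: [-0.5, -0.3, -1.4] opening: 0.217 
clock: 7.53 position: [588.0, -8.7, 119.3] orientation: [2.084, 2.339, 0.001] ft_force: [-0.7, 1.1, -1.3] opening: 0.217 
t 7.53 p [588.   -8.7 119.3] yaw 96.6 z [ 0.007 -0.006 -1.   ] F [-0.7  1.1 -1.3] op 0.217 q [ 0.56  0.62 -0.8   1.8   0.54  0.95 -0.35]
```

View pics/k3s.png

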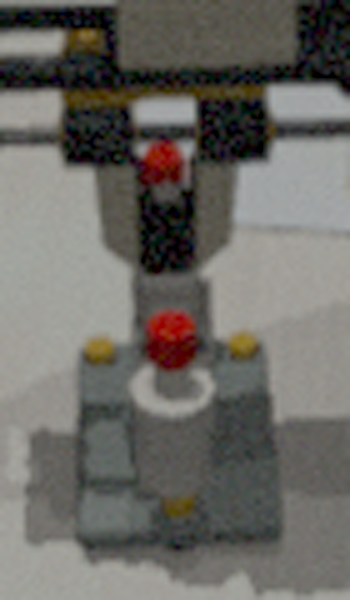

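```bash
for k in 1 2; do python3 -m pendant '[[-1,0,0,0.003,0,0,0],[-1,0,0,0,0,0,0]]' | tr '\n' ' ';echo; done
```

```text
clock: 7.75 position: [588.6, -8.6, 118.8] orientation: [2.082, 2.337, -0.0] ft_force: [-0.3, 0.3, -1.6] opening: 0.216 
clock: 7.92 position: [589.5, -8.5, 118.3] orientation: [2.081, 2.335, -0.0] ft_force: [-1.0, 0.8, -1.9] opening: 0.219
```

```bash
cat >> h.py <<'E'
def reds(n,i,box):
    hsv=cv2.cvtColor(i,cv2.COLOR_BGR2HSV)
    m=(((hsv[...,0]<8)|(hsv[...,0]>172))&(hsv[...,1]>140)&(hsv[...,2]>60)).astype(np.uint8)
    k,l,s,c=cv2.connectedComponentsWithStats(m)
    return [(int(s[j,4]),c[j].round(1)) for j in range(1,k) if 8<s[j,4]<300 and box[0]<c[j][0]<box[2] and box[1]<c[j][1]<box[3]]
E
python3 -c "
from h import *
st()
r=ctrl.get_obs();print(r['joint_torque'].round(2),r['moment'].round(3))
i=ctrl.camera('side');j=ctrl.camera('top');cv2.imwrite('pics/k4t.png',j)
a=reds('side',i,(270,90,340,250));b=reds('top',j,(260,150,400,240));print(a,b)
u=np.array([-.117,.993,0])
for c in((586.5,-12),(588,-8.7)):
  for z in(42,46,50):
    P=np.array([c[0],c[1],z+82.]);print(c,z,proj('side',[P+60*u,P-60*u]).round(1).tolist(),proj('top',[P+60*u]).round(1).tolist())
"
```

```text
t 7.92 p [589.5  -8.5 118.3] yaw 96.6 z [ 0.01  -0.009 -1.   ] F [-1.   0.8 -1.9] op 0.219 q [ 0.55  0.62 -0.79  1.8   0.55  0.95 -0.36]
[ 3.300e-01 -5.221e+01 -1.234e+01 -2.301e+01  1.500e-01  1.000e-01
 -3.000e-02] [ 0.033 -0.065  0.008]
[(31, array([301.2, 160.8])), (52, array([302.9, 194.8]))] [(54, array([294.4, 196.4]))]
(586.5, -12) 42 [[305.1, 195.6], [303.2, 162.0]] [[295.2, 197.9]]
(586.5, -12) 46 [[305.1, 194.0], [303.2, 160.5]] [[295.1, 197.5]]
(586.5, -12) 50 [[305.0, 192.4], [303.1, 159.0]] [[295.0, 197.1]]
(588, -8.7) 42 [[304.2, 196.6], [302.4, 162.8]] [[293.7, 197.4]]
(588, -8.7) 46 [[304.2, 195.0], [302.4, 161.3]] [[293.6, 196.9]]
(588, -8.7) 50 [[304.1, 193.4], [302.3, 159.8]] [[293.4, 196.5]]
```

```bash
python3 -m pendant '[[-1,0,-0.001,-0.002,0,0,0],[-1,0,-0.0015,0,0.2,0.5,0],[-1,0,0,0,0,0,0]]' | tr '\n' ' ';python3 -c "
from h import *
st();plan([586.6,-10,119.5],96.5)"
```

```text
clock: 8.27 position: [586.3, -9.2, 118.4] orientation: [2.088, 2.343, 0.005] ft_force: [-0.1, 1.1, -0.7] opening: 0.216 t 8.27 p [586.3  -9.2 118.4] yaw 96.6 z [ 0.004  0.    -1.   ] F [-0.1  1.1 -0.7] op 0.216 q [ 0.57  0.62 -0.8   1.8   0.54  0.95 -0.35]
n 1 d [ 0.3 -0.8  1.1] w [0.2 0.  0.1]
[-0.0008, 0.0002, -0.0011] [0.25, 0.01, 0.08]
```

```bash
python3 -m pendant '[[-0.2,0,0,0,0,0,0],[-0.2,0,0,0,0,0,0],[-0.2,0,0,0,0,0,0],[-0.2,0,0,0,0,0,0],[-0.2,0,0,0,0,0,0],[-0.2,0,0,0,0,0,0]]' | tr '\n' ' ';python3 -c "
from h import *
st()
i=ctrl.camera('side');j=ctrl.camera('top');cv2.imwrite('pics/k5t.png',j);crop(i,270,130,70,120,5,'pics/k5s.png',1.6)
print(reds('side',i,(270,90,340,250)),reds('top',j,(260,150,400,240)))"
```

```text
clock: 8.77 position: [585.9, -10.5, 117.0] orientation: [2.091, 2.342, 0.004] ft_force: [-1.1, -0.1, 1.5] opening: 0.398 t 8.77 p [585.9 -10.5 117. ] yaw 96.5 z [ 0.003  0.001 -1.   ] F [-1.1 -0.1  1.5] op 0.398 q [ 0.57  0.62 -0.8   1.8   0.54  0.95 -0.35]
[(29, array([302.8, 161. ])), (51, array([304.7, 194.4]))] [(54, array([294.6, 197.7]))]
```

View pics/k5s.png

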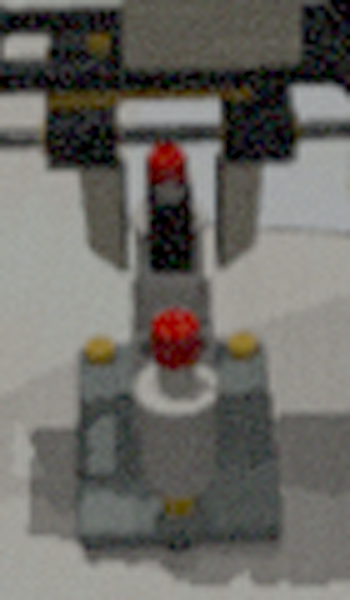

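```bash
python3 -m pendant '[[-0.2,0,0,-0.003,0,0,0],[-0.2,0,0,0,0,0,0],[-0.2,0,0,0,0,0,0],[-0.2,0,0,0,0,0,0],[-0.2,0,0,0,0,0,0],[-0.2,0,0,0,0,0,0],[-0.2,0,0,0,0,0,0],[-0.2,0,0,0,0,0,0]]' | tr '\n' ' ';python3 -c "
from h import *
st()
i=ctrl.camera('side');crop(i,270,130,70,120,5,'pics/k6s.png',1.6);j=ctrl.camera('top')
print(reds('side',i,(270,90,340,250)),reds('top',j,(260,150,400,240)))
u=np.array([-.117,.993,0])
for d in(0,6,10):
  P=np.array([586.5,-12,106.]);r=np.radians(d);print(d,proj('side',[P+60*u*np.cos(r)+[0,0,22-60*np.sin(r)],P-60*u*np.cos(r)+[0,0,22+60*np.sin(r)]]).round(1).tolist())
"
```

```text
clock: 9.53 position: [586.2, -10.3, 120.7] orientation: [2.09, 2.342, 0.004] ft_force: [-1.0, -0.3, -0.6] opening: 0.401 t 9.53 p [586.2 -10.3 120.7] yaw 96.5 z [ 0.003  0.    -1.   ] F [-1.  -0.3 -0.6] op 0.401 q [ 0.57  0.61 -0.8   1.8   0.53  0.96 -0.34]
[(26, array([302.8, 161.2])), (49, array([304.6, 194.4]))] [(53, array([294.6, 197.6]))]
0 [[305.1, 194.0], [303.2, 160.5]]
6 [[305.1, 196.3], [303.1, 158.3]]
10 [[305.2, 197.8], [303.1, 156.8]]
```

```bash
python3 -m pendant '[[0.4,0,0,0,0,0,0],[0.4,0,0,0,0,0,0],[0.4,0,0,-0.004,0,0,0],[0.4,0,0,-0.01,0,0,0],[0.4,0,0,-0.015,0,0,0],[0.4,0,0,-0.02,0,0,0],[0.4,0,0,-0.02,0,0,0]]' | tr '\n' ' ';python3 -c "
from h import *
st();plan([489.5,-290.8,200],86.2)
i=ctrl.camera('side')
print(reds('side',i,(270,90,340,250)))"
```

```text
clock: 10.22 position: [582.5, -10.3, 189.6] orientation: [-2.087, -2.341, 0.004] ft_force: [1.1, 0.2, 0.0] opening: 0.7 t 10.22 p [582.5 -10.3 189.6] yaw 96.6 z [-0.006  0.002 -1.   ] F [1.1 0.2 0. ] op 0.7 q [ 0.62  0.53 -0.86  1.75  0.45  1.08 -0.28]
n 8 d [ -93.  -280.5   10.4] w [-0.3 -0.1 10.4]
[-0.0335, -0.0156, -0.0013] [-0.04, -0.01, 1.3]
[-0.0338, -0.0148, -0.0013] [-0.04, -0.01, 1.3]
[-0.0342, -0.014, -0.0013] [-0.04, -0.01, 1.3]
[-0.0345, -0.0133, -0.0013] [-0.04, -0.01, 1.3]
[-0.0348, -0.0125, -0.0013] [-0.04, -0.01, 1.3]
[-0.035, -0.0117, -0.0013] [-0.04, -0.01, 1.3]
[-0.0353, -0.0109, -0.0013] [-0.04, -0.01, 1.3]
[-0.0355, -0.0101, -0.0013] [-0.04, -0.01, 1.3]
[(26, array([302.8, 161.2])), (47, array([304.6, 194.6]))]
```

```bash
python3 -m pendant '[[0.1,-0.02,-0.004,-0.012,0,0,1],[0.1,-0.0338,-0.015,-0.003,0,0,1.3],[0.1,-0.034,-0.014,0,0,0,1.3],[0.1,-0.0345,-0.0135,0,0,0,1.3],[0.1,-0.035,-0.0125,0,0,0,1.3],[0.1,-0.035,-0.012,0,0,0,1.3],[0.1,-0.0353,-0.011,0,0,0,1.3],[0.1,-0.022,-0.008,0,0,0,1]]' | tr '\n' ' ';python3 -c "
from h import *
st();plan([489.5,-290.8,130],86.2)"
```

```text
clock: 10.93 position: [510.3, -261.9, 220.2] orientation: [2.261, 2.164, 0.023] ft_force: [0.9, 0.4, 0.8] opening: 0.547 t 10.93 p [ 510.3 -261.9  220.2] yaw 87.5 z [ 0.018  0.002 -1.   ] F [0.9 0.4 0.8] op 0.547 q [ 1.07  0.45 -0.83  1.76  0.36  1.08  0.08]
n 3 d [-20.8 -28.9 -90.2] w [ 1.  -0.2  1.3]
[-0.01, -0.0071, 0.0299] [0.35, -0.05, 0.42]
[-0.01, -0.0068, 0.03] [0.35, -0.05, 0.42]
[-0.0101, -0.0065, 0.03] [0.35, -0.05, 0.42]
```

```bash
python3 -m pendant '[[0.1,-0.005,-0.004,0.015,0.3,0,0.4],[0.1,-0.005,-0.005,0.025,0.3,0,0.4],[0.1,-0.004,-0.004,0.025,0.3,0,0.4],[0.1,0,0,0.008,0,0,0],[0.1,0,0,0,0,0,0]]' | tr '\n' ' ';python3 -c "
from h import *
st();plan([489.5,-289.5,77],86.2)"
```

```text
clock: 11.35 position: [495.5, -284.2, 147.1] orientation: [2.303, 2.127, 0.003] ft_force: [0.4, 0.1, -0.3] opening: 0.55 t 11.35 p [ 495.5 -284.2  147.1] yaw 85.4 z [ 0.006 -0.003 -1.   ] F [ 0.4  0.1 -0.3] op 0.55 q [ 1.06  0.53 -0.76  1.82  0.44  0.96  0.03]
n 2 d [ -6.   -5.3 -70.1] w [ 0.4  0.2 -0.8]
[-0.0028, -0.003, 0.0351] [0.18, 0.09, -0.38]
[-0.0028, -0.0029, 0.0351] [0.18, 0.09, -0.38]
```

```bash
python3 -m pendant '[[0.1,-0.004,-0.005,0.01,0.2,0,-0.4],[0.1,0,-0.001,0.012,0,0,0],[0.1,0,0,0.004,0,0,0],[0.1,0,0,0,0,0,0]]' | tr '\n' ' ';python3 -c "
from h import *
st();plan([489.5,-289.5,77],86.2)
i=ctrl.camera('side');crop(i,300,70,120,100,6,'pics/b1s.png',1.4)"
```

```text
clock: 11.68 position: [491.7, -284.5, 121.1] orientation: [2.289, 2.144, 0.003] ft_force: [-1.0, -0.2, -0.4] opening: 0.55 t 11.68 p [ 491.7 -284.5  121.1] yaw 86.2 z [ 0.005 -0.003 -1.   ] F [-1.  -0.2 -0.4] op 0.55 q [ 1.05  0.56 -0.74  1.85  0.47  0.91  0.02]
n 2 d [ -2.2  -5.  -44.1] w [0.3 0.1 0. ]
[-0.0025, -0.0011, 0.022] [0.16, 0.07, 0.02]
[-0.0025, -0.001, 0.022] [0.16, 0.07, 0.02]
```

View pics/b1s.png

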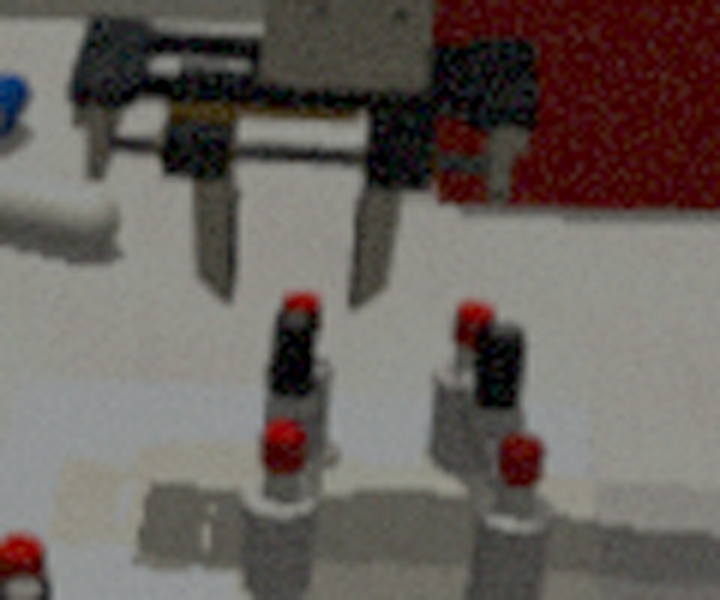

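Fingers (crop 230 and 355) straddle B's handle (295). Descend and grip.

```bash
python3 -m pendant '[[0.1,-0.003,-0.001,0.01,0.2,0,0],[0.1,-0.001,0,0.015,0,0,0],[0.1,0,0,0.012,0,0,0],[0.1,0,0,0.004,0,0,0],[0.1,0,0,0,0,0,0]]' | tr '\n' ' ';python3 -c "
from h import *
st();plan([489.5,-289.5,76],86.2)"
```

```text
clock: 12.15 position: [493.5, -289.2, 79.7] orientation: [2.286, 2.144, 0.001] ft_force: [-0.8, -0.2, 0.5] opening: 0.552 t 12.15 p [ 493.5 -289.2   79.7] yaw 86.3 z [ 0.006 -0.005 -1.   ] F [-0.8 -0.2  0.5] op 0.552 q [ 1.02  0.62 -0.7   1.86  0.53  0.85 -0.01]
n 1 d [-4.  -0.3 -3.7] w [0.4 0.3 0.1]
[-0.0005, -0.004, 0.0037] [0.36, 0.28, 0.14]
```

```bash
python3 -m pendant '[[0.1,0,-0.004,0.003,0.3,0.2,0],[-1,0,0,0,0,0,0],[-1,0,0,0,0,0,0],[-1,0,0,0,0,0,0],[-1,0,0,0,0,0,0],[-1,0,0,0,0,0,0]]' 20| tr '\n' ' ';python3 -c "
from h import *
st()"
```

```text
clock: 12.65 position: [490.0, -289.1, 77.7] orientation: [2.289, 2.148, 0.0] ft_force: [0.3, 0.6, 0.1] opening: 0.24 t 12.65 p [ 490.  -289.1   77.7] yaw 86.3 z [ 0.002 -0.002 -1.   ] F [0.3 0.6 0.1] op 0.24 q [ 1.02  0.62 -0.7   1.86  0.53  0.85 -0.01]
```

```bash
python3 -m pendant '[[-1,0,0,-0.004,0,0,0],[-1,0,0,-0.015,0,0,0],[-1,0,0,-0.025,0,0,0],[-1,0,0,-0.025,0,0,0],[-1,0.005,-0.003,-0.025,0,0,-0.5],[-1,0.015,-0.003,-0.015,0,0,-1]]'| tr '\n' ' ';python3 -c "
from h import *
st();plan([467.5,266,190],96.7)"
```

```text
clock: 13.15 position: [480.8, -269.5, 186.9] orientation: [-2.261, -2.171, 0.004] ft_force: [0.6, -0.2, -1.2] opening: 0.213 t 13.15 p [ 480.8 -269.5  186.9] yaw 87.7 z [-0.007  0.004 -1.   ] F [ 0.6 -0.2 -1.2] op 0.213 q [ 1.1   0.46 -0.81  1.83  0.38  1.03  0.09]
n 15 d [-13.3 535.5   3.1] w [-0.4 -0.2 -9. ]
[0.0356, -0.0023, -0.0001] [-0.03, -0.01, -0.6]
[0.0357, -0.002, -0.0001] [-0.03, -0.01, -0.6]
[0.0357, -0.0016, -0.0001] [-0.03, -0.01, -0.6]
[0.0357, -0.0012, -0.0001] [-0.03, -0.01, -0.6]
[0.0357, -0.0008, -0.0001] [-0.03, -0.01, -0.6]
[0.0357, -0.0005, -0.0001] [-0.03, -0.01, -0.6]
[0.0357, -0.0001, -0.0001] [-0.03, -0.01, -0.6]
[0.0357, 0.0003, -0.0001] [-0.03, -0.01, -0.6]
[0.0357, 0.0007, -0.0002] [-0.03, -0.01, -0.6]
[0.0357, 0.001, -0.0002] [-0.03, -0.01, -0.6]
[0.0357, 0.0014, -0.0002] [-0.03, -0.01, -0.6]
[0.0357, 0.0018, -0.0002] [-0.03, -0.01, -0.6]
[0.0356, 0.0022, -0.0002] [-0.03, -0.01, -0.6]
[0.0356, 0.0025, -0.0002] [-0.03, -0.01, -0.6]
[0.0356, 0.0029, -0.0002] [-0.03, -0.01, -0.6]
```

```bash
python3 -m pendant '[[-1,0.03,-0.002,0,0,0,-0.6],[-1,0.0357,-0.002,0,0,0,-0.6],[-1,0.0357,-0.002,0,0,0,-0.6],[-1,0.0357,-0.001,0,0,0,-0.6],[-1,0.0357,-0.001,0,0,0,-0.6],[-1,0.0357,-0.0005,0,0,0,-0.6],[-1,0.0357,0,0,0,0,-0.6],[-1,0.0357,0,0,0,0,-0.6]]'| tr '\n' ' ';python3 -c "
from h import *
st();plan([467.5,266,180],96.7)"
```

```text
clock: 13.82 position: [475.0, 11.9, 193.4] orientation: [2.181, 2.25, -0.006] ft_force: [0.8, 0.2, -2.5] opening: 0.213 t 13.82 p [475.   11.9 193.4] yaw 91.8 z [ 0.003 -0.008 -1.   ] F [ 0.8  0.2 -2.5] op 0.213 q [ 0.73  0.33 -0.95  2.    0.33  0.97 -0.36]
n 7 d [ -7.5 254.1 -13.4] w [ 0.1  0.5 -4.9]
[0.0363, 0.0001, 0.0016] [0.02, 0.07, -0.7]
[0.0363, 0.0005, 0.0017] [0.02, 0.07, -0.7]
[0.0363, 0.001, 0.0017] [0.02, 0.07, -0.7]
[0.0363, 0.0014, 0.0017] [0.02, 0.07, -0.7]
[0.0363, 0.0018, 0.0018] [0.02, 0.07, -0.7]
[0.0362, 0.0023, 0.0018] [0.02, 0.07, -0.7]
[0.0362, 0.0027, 0.0019] [0.02, 0.07, -0.7]
```

```bash
python3 -m pendant '[[-1,0.036,0,0.001,0,0,-0.7],[-1,0.036,0,0.002,0,0,-0.7],[-1,0.036,0.001,0.002,0,0,-0.7],[-1,0.036,0.001,0.002,0,0,-0.7],[-1,0.036,0.002,0.002,0,0,-0.7],[-1,0.03,0.002,0.002,0,0,-0.7],[-1,0.01,0.001,0.002,0,0,0],[-1,0,0,0,0,0,0]]'| tr '\n' ' ';python3 -c "
from h import *
st();plan([467.5,266,110],96.7)
i=ctrl.camera('side');j=ctrl.camera('top');cv2.imwrite('pics/tr1t.png',j);cv2.imwrite('pics/tr1s.png',i);crop(i,240,200,200,200,3,'pics/tr1.png',1.4)"
```

```text
clock: 14.48 position: [462.5, 251.9, 181.4] orientation: [2.077, 2.344, 0.002] ft_force: [0.7, -0.3, -1.5] opening: 0.221 t 14.48 p [462.5 251.9 181.4] yaw 96.9 z [ 0.008 -0.005 -1.   ] F [ 0.7 -0.3 -1.5] op 0.221 q [ 0.21  0.46 -0.96  1.9   0.46  1.01 -0.83]
n 2 d [  5.   14.1 -71.4] w [0.4 0.4 0.2]
[0.0069, 0.0031, 0.0357] [0.22, 0.18, 0.1]
[0.0068, 0.0032, 0.0357] [0.22, 0.18, 0.1]
```

View pics/tr1s.png

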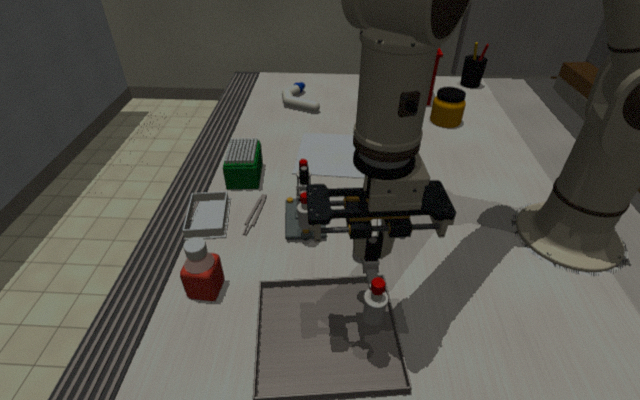

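View pics/tr1t.png

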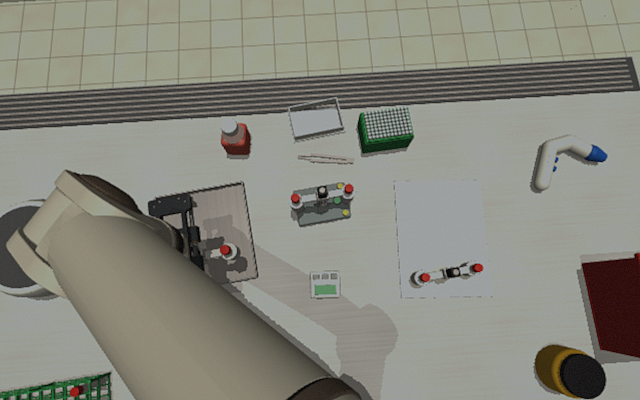

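```bash
python3 -m pendant '[[-1,0.006,0.003,0.012,0.2,0.2,0],[-1,0.007,0.003,0.02,0.2,0.2,0],[-1,0.002,0,0.022,0,0,0],[-1,0,0,0.012,0,0,0],[-1,0,0,0.004,0,0,0],[-1,0,0,0,0,0,0]]'| tr '\n' ' ';python3 -c "
from h import *
st();plan([468,269,85],96.7)"
```

```text
clock: 15.08 position: [472.7, 251.9, 110.0] orientation: [2.099, 2.325, -0.007] ft_force: [0.6, -0.2, -2.2] opening: 0.216 t 15.08 p [472.7 251.9 110. ] yaw 95.9 z [ 0.004 -0.01  -1.   ] F [ 0.6 -0.2 -2.2] op 0.216 q [ 0.13  0.57 -0.86  1.92  0.57  0.91 -0.92]
n 1 d [ -4.7  17.1 -25. ] w [ 0.2  0.6 -0.8]
[0.0177, -0.003, 0.0248] [0.16, 0.58, -0.83]
```

```bash
python3 -m pendant '[[-1,0.009,-0.002,0.002,0.1,0.3,-0.4],[-1,0.01,-0.002,0.006,0.1,0.3,-0.4],[-1,0.003,0,0.006,0,0,0],[-1,0.001,0,0.003,0,0,0],[-1,0,0,0,0,0,0]]'| tr '\n' ' ';python3 -c "
from h import *
st();plan([468,269,81],96.7)"
```

```text
clock: 15.5 position: [468.0, 275.2, 94.3] orientation: [2.091, 2.344, 0.005] ft_force: [0.0, -0.6, -1.7] opening: 0.217 t 15.5 p [468.  275.2  94.3] yaw 96.5 z [ 0.003  0.002 -1.   ] F [ 0.  -0.6 -1.7] op 0.217 q [ 0.08  0.61 -0.85  1.92  0.59  0.88 -0.96]
n 1 d [ -0.   -6.2 -13.3] w [ 0.2 -0.1 -0.2]
[-0.0062, -0.0008, 0.0133] [0.18, -0.1, -0.17]
```

```bash
python3 -m pendant '[[-1,0,0,0.004,0.1,0,0],[-1,0,0,0.004,0,0,0],[-1,0,0,0.002,0,0,0],[-1,0,0,0,0,0,0]]'| tr '\n' ' ';python3 -m pendant '[[-1,0,0,0.001,0,0,0],[-1,0,0,0,0,0,0]]'| tr '\n' ' ';python3 -c "
from h import *
st();"
```

```text
clock: 15.83 position: [468.1, 276.1, 83.7] orientation: [-2.09, -2.346, -0.004] ft_force: [0.2, -0.2, -2.4] opening: 0.22 clock: 16.0 position: [468.1, 275.8, 82.5] orientation: [-2.09, -2.346, -0.004] ft_force: [0.3, 0.6, -2.0] opening: 0.218 t 16.0 p [468.1 275.8  82.5] yaw 96.6 z [ 0.002  0.002 -1.   ] F [ 0.3  0.6 -2. ] op 0.218 q [ 0.06  0.63 -0.84  1.92  0.61  0.86 -0.97]
```

```bash
for k in 1 2 3; do python3 -m pendant '[[-1,0,0,0.001,0,0,0],[-1,0,0,0.0005,0,0,0]]'| tr '\n' ' ';echo;done
```

```text
clock: 16.17 position: [468.3, 275.7, 81.0] orientation: [2.09, 2.345, 0.004] ft_force: [0.1, 0.3, -1.7] opening: 0.217 
clock: 16.33 position: [468.6, 275.6, 79.6] orientation: [2.09, 2.345, 0.004] ft_force: [-0.6, 0.0, -2.3] opening: 0.215 
clock: 16.5 position: [468.8, 276.2, 78.9] orientation: [2.09, 2.344, 0.006] ft_force: [-1.0, -2.4, 7.6] opening: 0.215
```

```bash
python3 -m pendant '[[-0.3,0,0,0,0,0,0],[0.1,0,0,0,0,0,0],[0.1,0,0,0,0,0,0],[0.1,0,0,0,0,0,0],[0.1,0,0,-0.005,0,0,0],[0.1,0,0,-0.015,0,0,0],[0.1,0,0,-0.02,0,0,0],[0.1,0,0,-0.02,0,0,0]]'| tr '\n' ' ';python3 -c "
from h import *
st();i=ctrl.camera('side');cv2.imwrite('pics/tr2s.png',i);plan([397.7,-285.5,200],96)"
```

```text
clock: 17.17 position: [466.4, 275.1, 139.6] orientation: [-2.088, -2.345, 0.003] ft_force: [0.2, 0.6, 1.0] opening: 0.55 t 17.17 p [466.4 275.1 139.6] yaw 96.6 z [-0.003 -0.    -1.   ] F [0.2 0.6 1. ] op 0.55 q [ 0.12  0.55 -0.9   1.89  0.52  0.96 -0.91]
n 15 d [ -70.7 -562.5   56.3] w [ 0.1 -0.1  0.7]
[-0.0367, -0.009, -0.0039] [0.01, -0.01, 0.04]
[-0.0367, -0.009, -0.0039] [0.01, -0.01, 0.04]
[-0.0367, -0.009, -0.0038] [0.01, -0.01, 0.04]
[-0.0367, -0.0089, -0.0038] [0.01, -0.01, 0.04]
[-0.0367, -0.0089, -0.0038] [0.01, -0.01, 0.04]
[-0.0367, -0.0089, -0.0038] [0.01, -0.01, 0.04]
[-0.0367, -0.0089, -0.0038] [0.01, -0.01, 0.04]
[-0.0367, -0.0088, -0.0038] [0.01, -0.01, 0.04]
[-0.0368, -0.0088, -0.0038] [0.01, -0.01, 0.04]
[-0.0368, -0.0088, -0.0038] [0.01, -0.01, 0.04]
[-0.0368, -0.0087, -0.0038] [0.01, -0.01, 0.04]
[-0.0368, -0.0087, -0.0038] [0.01, -0.01, 0.04]
[-0.0368, -0.0087, -0.0038] [0.01, -0.01, 0.04]
[-0.0368, -0.0087, -0.0038] [0.01, -0.01, 0.04]
[-0.0368, -0.0086, -0.0038] [0.01, -0.01, 0.04]
```

View pics/tr2s.png

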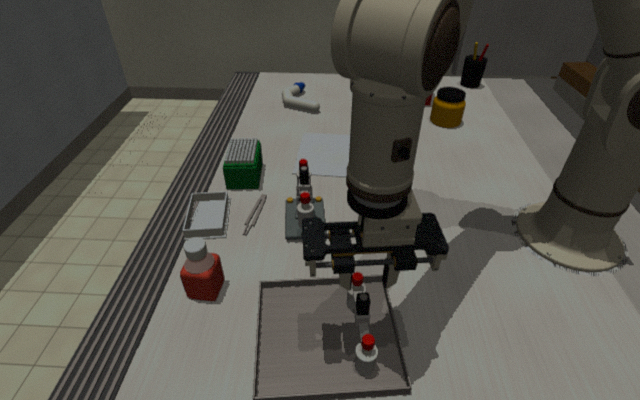

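```bash
python3 -m pendant '[[0.1,-0.015,-0.002,-0.02,0,0,0],[0.1,-0.037,-0.0043,-0.012,0,0,0],[0.1,-0.037,-0.0043,-0.004,0,0,0],[0.1,-0.037,-0.0043,0,0,0,0],[0.1,-0.037,-0.0043,0,0,0,0],[0.1,-0.037,-0.0043,0,0,0,0],[0.1,-0.037,-0.0043,0,0,0,0],[0.1,-0.037,-0.0043,0,0,0,0]]'| tr '\n' ' ';python3 -c "
from h import *
st();plan([397.7,-285.5,180],96)"
```

```text
clock: 17.88 position: [472.8, 5.9, 191.9] orientation: [2.056, 2.364, 0.033] ft_force: [1.0, -0.8, -0.5] opening: 0.552 t 17.88 p [472.8   5.9 191.9] yaw 98.0 z [ 0.02   0.011 -1.   ] F [ 1.  -0.8 -0.5] op 0.552 q [ 0.81  0.33 -1.02  2.02  0.34  0.95 -0.24]
n 8 d [ -75.1 -291.4  -11.9] w [ 1.2 -0.5  2. ]
[-0.0348, -0.0144, 0.0009] [0.15, -0.06, 0.25]
[-0.0348, -0.0142, 0.001] [0.15, -0.06, 0.25]
[-0.0349, -0.0141, 0.0011] [0.15, -0.06, 0.25]
[-0.035, -0.0139, 0.0011] [0.15, -0.06, 0.25]
[-0.035, -0.0138, 0.0012] [0.15, -0.06, 0.25]
[-0.0351, -0.0136, 0.0013] [0.15, -0.06, 0.25]
[-0.0351, -0.0135, 0.0013] [0.15, -0.06, 0.25]
[-0.0352, -0.0133, 0.0014] [0.15, -0.06, 0.25]
```

```bash
python3 -m pendant '[[0.1,-0.0348,-0.0144,0,0.2,0,0.3],[0.1,-0.0348,-0.0142,0,0.2,0,0.3],[0.1,-0.035,-0.014,0,0.2,0,0.3],[0.1,-0.035,-0.014,0,0.2,0,0.3],[0.1,-0.035,-0.014,0,0.2,0,0.3],[0.1,-0.035,-0.0136,0.001,0.2,0,0.3],[0.1,-0.032,-0.0135,0.001,0.2,0,0.3],[0.1,-0.015,-0.006,0,0,0,0]]'| tr '\n' ' ';python3 -c "
from h import *
st();plan([397.7,-285,125],96)"
```

```text
clock: 18.55 position: [398.7, -279.5, 196.9] orientation: [2.107, 2.323, 0.002] ft_force: [-0.7, 0.3, -0.2] opening: 0.549 t 18.55 p [ 398.7 -279.5  196.9] yaw 95.6 z [ 0.005 -0.003 -1.   ] F [-0.7  0.3 -0.2] op 0.549 q [ 1.34  0.33 -0.92  1.97  0.32  0.98  0.36]
n 2 d [ -1.   -5.5 -71.9] w [ 0.3  0.2 -0.4]
[-0.0026, -0.0009, 0.0359] [0.13, 0.09, -0.22]
[-0.0026, -0.0009, 0.0359] [0.13, 0.09, -0.22]
```

```bash
python3 -m pendant '[[0.1,0.005,0.001,0.015,0,0,0],[0.1,0,0,0.022,0,0,0],[0.1,0,0,0.018,0,0,0],[0.1,0,0,0.006,0,0,0],[0.1,0,0,0,0,0,0]]'| tr '\n' ' ';python3 -c "
from h import *
st();plan([397.7,-284.5,77],96)
i=ctrl.camera('side');crop(i,320,70,120,100,6,'pics/c1s.png',1.4)"
```

```text
clock: 18.97 position: [399.1, -284.5, 139.6] orientation: [2.117, 2.301, -0.002] ft_force: [0.1, 0.7, -0.0] opening: 0.552 t 18.97 p [ 399.1 -284.5  139.6] yaw 94.8 z [ 0.01  -0.011 -1.   ] F [ 0.1  0.7 -0. ] op 0.552 q [ 1.28  0.42 -0.86  2.03  0.42  0.86  0.27]
n 2 d [ -1.4  -0.  -62.6] w [ 0.5  0.7 -1.2]
[0.0004, -0.001, 0.0313] [0.26, 0.34, -0.61]
[0.0002, -0.0009, 0.0313] [0.26, 0.34, -0.61]
```

View pics/c1s.png

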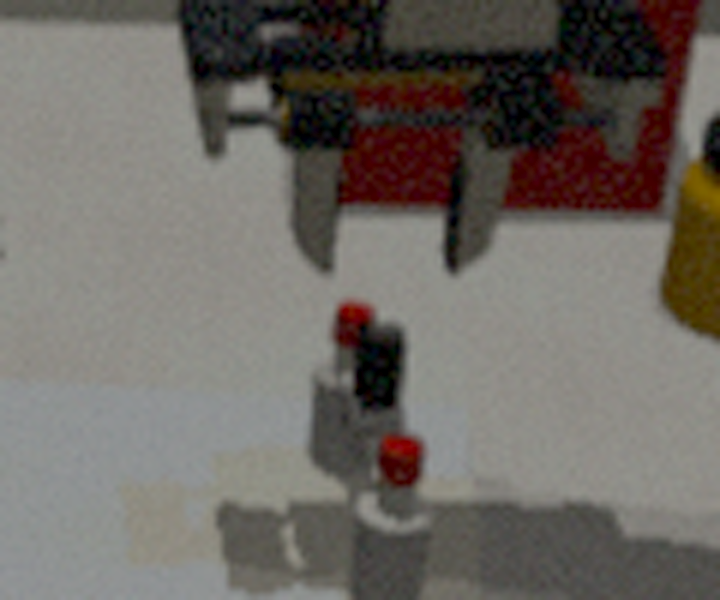

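Jaws at crop columns 330 and 450 straddle C's handle at 380. Descend.

```bash
python3 -m pendant '[[0.1,0.002,-0.001,0.012,0.3,0.4,-0.6],[0.1,0,0,0.017,0.2,0.3,-0.6],[0.1,0,0,0.015,0,0,0],[0.1,0,0,0.008,0,0,0],[0.1,0,0,0.002,0,0,0],[0.1,0,0,0,0,0,0]]'| tr '\n' ' ';python3 -c "
from h import *
st();plan([397.7,-284.5,77],96)"
```

```text
clock: 19.52 position: [402.8, -283.5, 88.1] orientation: [2.09, 2.335, 0.001] ft_force: [1.1, -0.8, -0.6] opening: 0.549 t 19.52 p [ 402.8 -283.5   88.1] yaw 96.3 z [ 0.006 -0.005 -1.   ] F [ 1.1 -0.8 -0.6] op 0.549 q [ 1.21  0.51 -0.79  2.05  0.52  0.78  0.21]
n 1 d [ -5.1  -1.  -11.1] w [0.3 0.3 0.3]
[-0.0004, -0.0053, 0.0111] [0.33, 0.32, 0.33]
```

```bash
python3 -m pendant '[[0.1,0,-0.004,0.004,0.3,0.3,0.3],[0.1,0,-0.002,0.004,0,0,0],[0.1,0,0,0.001,0,0,0],[0.1,0,0,0,0,0,0]]'| tr '\n' ' ';python3 -c "
from h import *
st();plan([397.7,-284.5,77],96)"
```

```text
clock: 19.85 position: [397.6, -284.7, 80.2] orientation: [2.1, 2.333, -0.0] ft_force: [-0.0, -0.9, -0.5] opening: 0.551 t 19.85 p [ 397.6 -284.7   80.2] yaw 96.0 z [ 0.002 -0.002 -1.   ] F [-0.  -0.9 -0.5] op 0.551 q [ 1.21  0.52 -0.78  2.06  0.53  0.77  0.21]
n 1 d [ 0.1  0.2 -3.2] w [0.1 0.1 0. ]
[0.0002, 0.0001, 0.0032] [0.1, 0.11, 0.03]
```

```bash
python3 -m pendant '[[0.1,0,0,0.002,0,0,0],[-1,0,0,0,0,0,0],[-1,0,0,0,0,0,0],[-1,0,0,0,0,0,0],[-1,0,0,0,0,0,0],[-1,0,0,0,0,0,0]]'| tr '\n' ' ';python3 -c "
from h import *
st()"
python3 -m pendant '[[-1,0,0,-0.004,0,0,0],[-1,0,0,-0.015,0,0,0],[-1,0,0,-0.025,0,0,0],[-1,0,0.003,-0.025,0,0,0],[-1,0.003,0.005,-0.025,0,0,0],[-1,0.015,0.01,-0.02,0,0,0]]'| tr '\n' ' ';python3 -c "
from h import *
st();plan([470,0,195],96.6)"
```

```text
clock: 20.35 position: [398.0, -285.4, 78.9] orientation: [2.099, 2.332, -0.001] ft_force: [0.4, 0.3, -0.2] opening: 0.238 t 20.35 p [ 398.  -285.4   78.9] yaw 96.0 z [ 0.003 -0.003 -1.   ] F [ 0.4  0.3 -0.2] op 0.238 q [ 1.21  0.52 -0.78  2.06  0.53  0.77  0.2 ]
clock: 20.85 position: [407.2, -264.6, 191.8] orientation: [-2.099, -2.323, 0.002] ft_force: [1.7, -0.8, -0.8] opening: 0.218 t 20.85 p [ 407.2 -264.6  191.8] yaw 95.8 z [-0.009  0.006 -1.   ] F [ 1.7 -0.8 -0.8] op 0.218 q [ 1.3   0.36 -0.92  1.97  0.33  0.99  0.32]
n 8 d [ 62.8 264.6   3.2] w [-0.5 -0.4 -0.8]
[0.0321, 0.0111, -0.0003] [-0.06, -0.05, -0.1]
[0.0321, 0.0112, -0.0003] [-0.06, -0.05, -0.1]
[0.0321, 0.0113, -0.0003] [-0.06, -0.05, -0.1]
[0.0321, 0.0113, -0.0003] [-0.06, -0.05, -0.1]
[0.032, 0.0114, -0.0003] [-0.06, -0.05, -0.1]
[0.032, 0.0114, -0.0003] [-0.06, -0.05, -0.1]
[0.032, 0.0115, -0.0004] [-0.06, -0.05, -0.1]
[0.032, 0.0115, -0.0004] [-0.06, -0.05, -0.1]
```

```bash
python3 -m pendant '[[-1,0.0321,0.0111,-0.003,0,0,0],[-1,0.0321,0.0111,-0.003,0,0,0],[-1,0.0321,0.0111,-0.003,0,0,0],[-1,0.0321,0.011,-0.003,0,0,0],[-1,0.034,0.011,-0.003,0,0,-0.1],[-1,0.035,0.010,-0.002,0,0,-0.1],[-1,0.036,0.008,-0.002,0,0,-0.1],[-1,0.036,0.006,0,0,0,-0.1]]'| tr '\n' ' ';python3 -c "
from h import *
st();plan([475,170,215],96.6)"
```

```text
clock: 21.52 position: [463.7, 14.3, 218.3] orientation: [2.115, 2.321, -0.004] ft_force: [1.6, -0.6, -2.2] opening: 0.217 t 21.52 p [463.7  14.3 218.3] yaw 95.3 z [-0.001 -0.003 -1.   ] F [ 1.6 -0.6 -2.2] op 0.217 q [ 0.82  0.29 -1.05  1.99  0.3   1.02 -0.27]
n 5 d [ 11.3 155.7  -3.3] w [-0.1  0.2 -1.3]
[0.0308, 0.0051, 0.0006] [-0.01, 0.03, -0.26]
[0.0308, 0.0053, 0.0006] [-0.01, 0.03, -0.26]
[0.0308, 0.0054, 0.0006] [-0.01, 0.03, -0.26]
[0.0307, 0.0055, 0.0006] [-0.01, 0.03, -0.26]
[0.0307, 0.0057, 0.0006] [-0.01, 0.03, -0.26]
```

```bash
python3 -m pendant '[[-1,0.0308,0.005,0,0,0,-0.3],[-1,0.0308,0.005,0,0,0,-0.3],[-1,0.0308,0.0055,0,0,0,-0.3],[-1,0.0308,0.0055,0,0,0,-0.3],[-1,0.030,0.007,0,0,0,-0.2],[-1,0.022,0.015,0,0,0,0]]'| tr '\n' ' ';python3 -c "
from h import *
st();plan([577,277,210],96.7)"
```

```text
clock: 22.02 position: [482.8, 205.1, 218.4] orientation: [2.077, 2.354, -0.009] ft_force: [-0.1, 0.6, -1.4] opening: 0.215 t 22.02 p [482.8 205.1 218.4] yaw 97.1 z [-0.002 -0.006 -1.   ] F [-0.1  0.6 -1.4] op 0.215 q [ 0.36  0.43 -1.02  1.86  0.42  1.09 -0.7 ]
n 4 d [94.2 71.9 -8.4] w [-0.2  0.3  0.4]
[0.0149, 0.0256, 0.0019] [-0.04, 0.08, 0.11]
[0.015, 0.0256, 0.002] [-0.04, 0.08, 0.11]
[0.015, 0.0255, 0.002] [-0.04, 0.08, 0.11]
[0.015, 0.0255, 0.0021] [-0.04, 0.08, 0.11]
```

```bash
python3 -m pendant '[[-1,0.008,0.0256,0,0,0,0],[-1,0.015,0.0256,0,0,0,0],[-1,0.015,0.022,0,0,0,0],[-1,0.005,0.006,0,0,0,0],[-1,0,0,0,0,0,0]]'| tr '\n' ' ';python3 -c "
from h import *
st();plan([577,277,110],96.7)
i=ctrl.camera('side');j=ctrl.camera('top');cv2.imwrite('pics/c2s.png',i);cv2.imwrite('pics/c2t.png',j)"
```

```text
clock: 22.43 position: [555.6, 268.2, 216.8] orientation: [-2.065, -2.365, 0.011] ft_force: [-0.2, 0.5, -2.4] opening: 0.219 t 22.43 p [555.6 268.2 216.8] yaw 97.8 z [-0.006 -0.004 -1.   ] F [-0.2  0.5 -2.4] op 0.219 q [ 0.17  0.6  -0.94  1.63  0.51  1.19 -0.76]
n 3 d [  21.4    8.8 -106.8] w [-0.3  0.2  1.1]
[0.0021, 0.0077, 0.0355] [-0.12, 0.06, 0.35]
[0.0021, 0.0076, 0.0356] [-0.12, 0.06, 0.35]
[0.0021, 0.0075, 0.0356] [-0.12, 0.06, 0.35]
```

View pics/c2s.png

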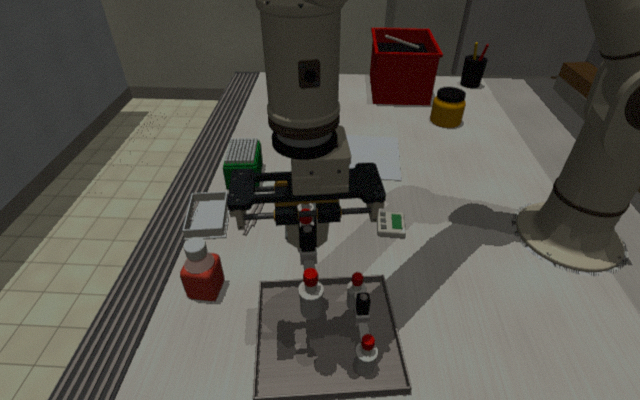

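View pics/c2t.png

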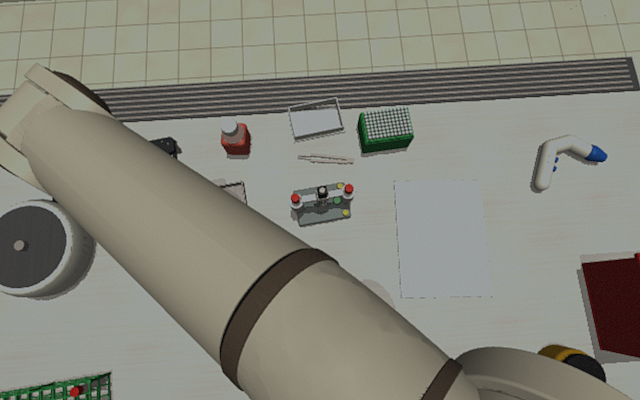

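```bash
python3 -c "
from h import *
print(onz('top',(231,126),125),onz('top',(237,150),0))"
python3 -m pendant '[[-1,0.003,0.009,0.004,0,0,0.4],[-1,0.003,0.007,0.015,0,0,0.3],[-1,0.003,0.003,0.022,0,0,0],[-1,0.003,0,0.018,0,0,0],[-1,0.001,0,0.006,0,0,0],[-1,0,0,0,0,0,0]]'| tr '\n' ' ';python3 -c "
from h import *
st();plan([574,275,100],96.7)"
```

```text
[757.99641586 184.87207158 125.        ] [747.42670511 197.35029365   0.        ]
clock: 23.03 position: [572.8, 275.2, 146.5] orientation: [2.088, 2.342, -0.018] ft_force: [-0.4, -0.2, -2.2] opening: 0.212 t 23.03 p [572.8 275.2 146.5] yaw 96.6 z [-0.005 -0.012 -1.   ] F [-0.4 -0.2 -2.2] op 0.212 q [ 0.1   0.7  -0.87  1.64  0.59  1.1  -0.82]
n 2 d [  1.2  -0.2 -46.5] w [-0.3  0.6 -0.1]
[0.0001, 0.0007, 0.0232] [-0.17, 0.31, -0.07]
[-0.0, 0.0006, 0.0232] [-0.17, 0.31, -0.07]
```

Bottle is well clear (x≈750). Continue down.

```bash
python3 -m pendant '[[-1,0.002,0,0.012,-0.2,0.3,0],[-1,0.002,0,0.017,-0.2,0.3,0],[-1,0.002,0,0.012,0,0,0],[-1,0.001,0,0.003,0,0,0],[-1,0,0,0,0,0,0]]'| tr '\n' ' ';python3 -c "
from h import *
st();plan([574,275,83],96.7)"
```

```text
clock: 23.45 position: [573.3, 279.7, 101.7] orientation: [2.093, 2.34, 0.0] ft_force: [0.3, 0.6, -2.1] opening: 0.219 t 23.45 p [573.3 279.7 101.7] yaw 96.4 z [ 0.002 -0.002 -1.   ] F [ 0.3  0.6 -2.1] op 0.219 q [ 0.08  0.75 -0.84  1.67  0.64  1.02 -0.86]
n 1 d [  0.7  -4.7 -18.7] w [ 0.1  0.1 -0.3]
[-0.0048, 0.0002, 0.0187] [0.11, 0.1, -0.33]
```

```bash
python3 -m pendant '[[-1,-0.001,0,0.005,0,0,0],[-1,-0.001,0,0.006,0,0,0],[-1,0,0,0.003,0,0,0],[-1,0,0,0,0,0,0]]'| tr '\n' ' ';echo;python3 -m pendant '[[-1,0,0,0.001,0,0,0],[-1,0,0,0.0005,0,0,0]]'| tr '\n' ' '
```

```text
clock: 23.78 position: [575.1, 278.1, 88.9] orientation: [2.092, 2.338, 0.005] ft_force: [0.2, 0.5, -2.5] opening: 0.218 
clock: 23.95 position: [575.5, 278.1, 87.8] orientation: [2.092, 2.337, 0.006] ft_force: [-0.3, -0.4, -2.0] opening: 0.218
```

```bash
python3 -m pendant '[[-1,0,-0.0005,0.002,0,0,0],[-1,0,0,0.002,0,0,0],[-1,0,0,0.001,0,0,0]]'| tr '\n' ' ';echo;for k in 1 2; do python3 -m pendant '[[-1,0,0,0.001,0,0,0],[-1,0,0,0.0005,0,0,0]]'| tr '\n' ' ';echo; done; python3 -c "
from h import *
st()"
```

```text
clock: 24.2 position: [575.6, 278.5, 83.3] orientation: [2.092, 2.337, 0.008] ft_force: [0.5, -0.8, -1.6] opening: 0.213 
clock: 24.37 position: [575.5, 278.4, 81.5] orientation: [2.092, 2.337, 0.008] ft_force: [-0.3, -0.8, -2.2] opening: 0.215 
clock: 24.53 position: [575.6, 278.8, 80.4] orientation: [2.092, 2.337, 0.008] ft_force: [-1.0, -0.6, 3.7] opening: 0.213 
t 24.53 p [575.6 278.8  80.4] yaw 96.3 z [ 0.008  0.    -1.   ] F [-1.  -0.6  3.7] op 0.213 q [ 0.07  0.77 -0.82  1.68  0.66  0.98 -0.88]
```

```bash
python3 -m pendant '[[-1,0,0,0.001,0.4,0,0],[-0.3,0,0,0,0,0,0],[0.1,0,0,0,0,0,0],[0.1,0,0,0,0,0,0],[0.1,0,0,0,0,0,0]]'| tr '\n' ' ';python3 -c "
from h import *
st()"; python3 -m pendant '[[0.1,0,0,-0.005,0,0,0],[0.1,0,0,-0.015,0,0,0],[0.1,0,0,-0.025,0,0,0],[0.1,0,0,-0.025,0,0,0],[0.1,0,0,-0.025,0,0,0],[0.1,-0.005,-0.01,-0.02,0,0,0],[0.1,0,0,-0.01,0,0,0]]'| tr '\n' ' ';python3 -c "
from h import *
st();i=ctrl.camera('side');j=ctrl.camera('top');cv2.imwrite('pics/f1s.png',i);cv2.imwrite('pics/f1t.png',j)
print(reds('side',i,(240,90,420,400)),reds('top',j,(100,150,400,300)))"
```

```text
clock: 24.95 position: [577.3, 279.5, 81.2] orientation: [2.094, 2.339, 0.004] ft_force: [0.3, 0.2, 0.0] opening: 0.465 t 24.95 p [577.3 279.5  81.2] yaw 96.3 z [ 0.003  0.001 -1.   ] F [0.3 0.2 0. ] op 0.465 q [ 0.07  0.77 -0.82  1.67  0.66  0.99 -0.87]
clock: 25.53 position: [564.5, 273.5, 212.9] orientation: [-2.091, -2.342, 0.003] ft_force: [0.0, -0.3, -0.2] opening: 0.548 t 25.53 p [564.5 273.5 212.9] yaw 96.5 z [-0.003 -0.    -1.   ] F [ 0.  -0.3 -0.2] op 0.548 q [ 0.15  0.62 -0.93  1.61  0.52  1.19 -0.78]
[(70, array([295.3, 275.6])), (58, array([357.3, 276.2])), (123, array([296.1, 338.3])), (118, array([368.2, 339.4]))] [(54, array([348.5, 188.1])), (52, array([294.6, 197.6]))]
```

View pics/f1s.png

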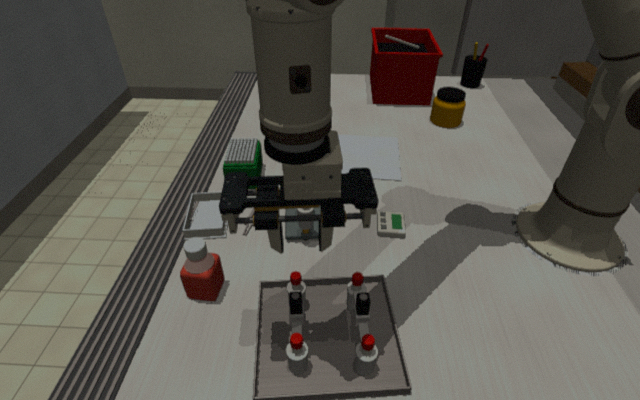

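```bash
python3 -m pendant '[[0.1,0,-0.02,-0.01,0,0,0],[0.1,0,-0.03,-0.005,0,0,0],[0.1,0,-0.03,0,0,0,0],[0.1,0,-0.02,0,0,0,0],[0.1,0,-0.005,0,0,0,0],[0.1,0,0,0,0,0,0]]'| tr '\n' ' ';python3 -c "
from h import *
st();i=ctrl.camera('side');cv2.imwrite('pics/f2s.png',i);j=ctrl.camera('top')
print(reds('side',i,(240,90,420,400)),reds('top',j,(100,150,400,300)))
print('level expected', proj('side',[[579.5,47.6,128],[593.5,-71.6,128]]).round(1))
for a,b in(((295.3,275.6),(296.1,338.3)),((357.3,276.2),(368.2,339.4))): print(onz('side',a,84).round(0),onz('side',b,84).round(0))"
```

```text
clock: 26.13 position: [459.1, 260.2, 223.0] orientation: [-2.095, -2.337, 0.005] ft_force: [-0.3, 0.3, 0.7] opening: 0.549 t 26.13 p [459.1 260.2 223. ] yaw 96.2 z [-0.004 -0.    -1.   ] F [-0.3  0.3  0.7] op 0.549 q [ 0.25  0.43 -1.03  1.84  0.41  1.1  -0.82]
[(28, array([302.8, 161.3])), (40, array([304.3, 194.8])), (72, array([295.2, 275.6])), (72, array([357.1, 276.3])), (121, array([296.1, 338.5])), (123, array([368.2, 339.3]))] [(54, array([348.5, 188.1])), (53, array([294.6, 197.6])), (51, array([221.8, 205.6])), (9, array([166.6, 214.2])), (54, array([224.4, 252.2]))]
level expected [[305.  194. ]
 [303.2 160.5]]
[583. 219.  84.] [570. 339.  84.]
[476. 215.  84.] [462. 334.  84.]
```

View pics/f2s.png

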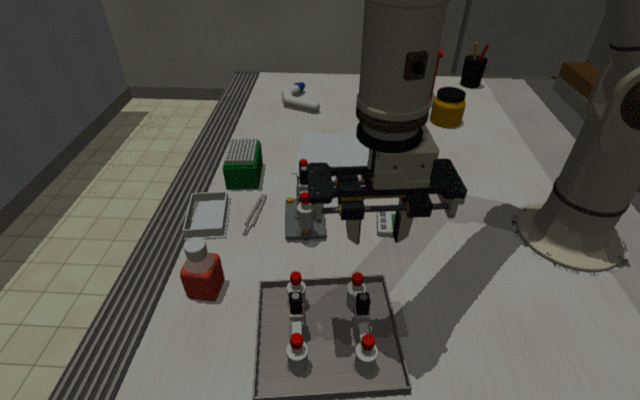

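Two rotors stand upright in the tray (caps at 295/276–296/338 and 357/276–368/339). The third is still level on the knife: its caps at 303/161 and 304/195 haven't moved in 17 s. The other things on the bench are where they were, and the robot is clear of everything. I'm handing the job in.

```bash
python3 -c "
from cell import ctrl
print(ctrl.finish_job())"
```

```text
the job is handed in; nothing more can be done
None
```

I handed the job in at about 26 s. One rotor rests level on the knife edge and the other two stand upright in the tray, but I only tried one of the three across the knife.

- **Trial:** I tried the rotor that stood farthest from the robot first, and it stayed level on release. Since only one rotor is loaded evenly, I left it there and took the other two to be the uneven ones. I put them straight in the tray without trying them, so neither was actually seen to tip.
- **Setting down:** I lowered each rotor until it made contact before opening the gripper. The force readings showed contact in the tray (about 4 and 8 N). On the knife they showed almost none, so there I went by the height and the camera.
- **Last checks:** The knife rotor's caps stayed within about half a pixel from 9.5 s to 26 s. Both tray rotors stand inside the walls, about 107 mm apart. The timer, forceps, bottle and tip box look unmoved in the side picture. The gripper was open and clear of everything.
- **Disagreement:** The two cameras differed by about 3–4 mm in height at the stand, a little more than the stated calibration. It did not affect the fits.

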